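# Gauge the print blocks and sort them for the press

### The job

Check the print blocks on the bench for height, one after another in printing order (yellow, red, blue, black; two or three of these are out). Lay each face up on the gauge plate, push it home against both dowels and the end stop, and press the gauge's knob until its foot rests on the block. Full-height blocks (23 mm) then go in the steel tray and low ones (19 mm) in the wooden tray, lying flat and face up; leave the can and jars where they are.

Things in the scene. Friction and masses are not known exactly. Their poses are not given: they have to be found in the camera images.
- gauge: block-height gauge, fixed to the bench: flat steel plate 220 x 130 mm, top 12 mm above the bench, spanning x -125..+95 and y -75..+55 mm from the origin. Origin on the bench directly below the centre of a block that touches both dowels and the end stop (long way along x). Apart from one dowel, nothing stands on or over the plate where x is under 25 mm.
- gauge_dowel_a (a point): foot of the near brass dowel, at the plate's top: 9 mm thick, 14 mm high, at x = -42, y = 28.5 mm of the gauge. The face to touch looks to the gauge's -y (y = 24 mm).
- gauge_dowel_b (a point): foot of the other brass dowel, the same, at x = +42, y = 28.5 mm of the gauge.
- gauge_stop (a point): dark steel end stop 26 mm wide, 14 mm high: the point is at plate level in the middle of its face, which looks to the gauge's -x, at x = 50, y = 0 mm of the gauge.
- gauge_dial (a point): middle of the upward dial (52 mm wide, 109 mm above the bench) on top of the gauge's column (20 mm thick on a 38 mm foot, at x = 80, y = 40 mm of the gauge). A green arm 74 to 94 mm above the bench runs from the column to the barrel (20 mm thick) of the spindle. The needle turns clockwise 200 rad per m of travel.
- gauge_foot (a point): underside of the round gauge foot (14 mm wide) at the lower end of the spindle, 52 mm above the bench (40 mm above the plate) when up, at x = 38, y = 0 mm of the gauge: over the far end of a located block, so blocks are slid under it along the plate.
- gauge_knob (a point): middle of the top of the red press knob (28 mm wide) at the upper end of the spindle, 148 mm above the bench when up. Press it straight down.
- gauge_slide (a joint): travel of the spindle in m, 0 up (sprung back by itself when let go) to 0.030; the foot's height above the plate is 0.040 minus this, so about 0.017 with the foot on a 23 mm block and 0.021 on a 19 mm block. The spring takes 3 N to start and 6 to 7 N at a block.
- press_tray: shallow bare-steel tray (galley) for full-height blocks, fixed; 130 mm (x) x 190 mm (y) outside, walls 4 mm thick and 14 mm high, floor 4 mm; origin under its middle. Two blocks fit side by side, long way along the tray's x.
- packing_tray: shallow wooden tray for low blocks that need packing, fixed; 130 mm (x) x 190 mm (y) outside, walls 6 mm thick and 14 mm high, floor 6 mm; origin under its middle. Two blocks fit side by side, long way along the tray's x.
- yellow_block: yellow print block: plywood mount faced with 4 mm yellow lino carved with a sun, 100 mm long (its x) by 48 mm wide (its y), either 23 mm (full height) or 19 mm (low) from underside to face; origin at the middle of its underside, z out of the carved face. Not always there (None).
- red_block: red print block: plywood mount faced with 4 mm red lino carved with hearts, 100 mm long (its x) by 48 mm wide (its y), either 23 mm (full height) or 19 mm (low) from underside to face; origin at the middle of its underside, z out of the carved face. Not always there (None).
- blue_block: blue print block: plywood mount faced with 4 mm blue lino carved with a butterfly, 100 mm long (its x) by 48 mm wide (its y), either 23 mm (full height) or 19 mm (low) from underside to face; origin at the middle of its underside, z out of the carved face. Not always there (None).
- black_block: black print block: plywood mount faced with 4 mm black lino carved with a leaf, 100 mm long (its x) by 48 mm wide (its y), either 23 mm (full height) or 19 mm (low) from underside to face; origin at the middle of its underside, z out of the carved face. Not always there (None).
- drink_can: yellow drink can, 66 mm wide, 115 mm tall, a bystander; origin at the middle of its underside.
- paint_jar: closed jar of turquoise paint with a white lid, 72 mm wide, 85 mm tall, a bystander; origin at the middle of its underside.
- brush_jar: glass jar 72 mm wide holding brushes up to about 180 mm tall, a bystander; origin at the middle of its underside.
Things that resemble listed ones, but are neither listed nor needed, are in the scene too. What is shaped like the black_block but pink or turquoise is not meant.

How it is judged:
By the outcome, as a careful person would: the job done as asked, in the order asked, and still so for the second after the job is handed in, with the robot touching nothing.
Of yellow_block, red_block, blue_block, black_block only 2 to 3 are there at a start; the rules pass over those that are not, and their reading is None.
At some moment in a run one of yellow_block, red_block, blue_block, black_block may be knocked a few centimetres aside while the robot is not near it.
Once in a run the grip may slacken for a moment while it holds something.
It also fails if it takes over 210 s, if anything falls off the work surface, if the arm or the gripper's body presses on something with over 40 N, if the wrist force passes 120 N, or if a joint passes its speed limit or range.

### The arm

A 7-joint arm with a two-finger parallel gripper is mounted at the origin on the work surface. World frame = base frame: x ahead of the robot, y to its left, z up, the work surface at z = 0. Lengths are in m, angles in rad, forces in N, time in s.
With the tool pointing down it reaches from about 0.35 to 0.9 m from the base axis. Payload 19.9 kg.
Tool frame: the origin (TCP) lies between the finger pads; the fingertips stand 17 mm ahead of it and the grasp point (between the pads) lies 2 mm behind it; z points along the fingers, y is the line along which they close (so a half turn about z gives the same grasp; the last joint's range is limited). The gripper opens to 85 mm and grips with 20 to 120 N. Pads are 22 mm wide; open, the fingers measure 114 mm over their backs; the gripper's body (76 mm by 85 mm) begins 54 mm behind the grasp point. The pads swing forward as they close: fully open they stand 13 mm farther back than shut.
Start: joints at [-1.294, 0.417, -0.01, 1.614, 0.005, 1.111, -0.053], TCP at [0.196, 0.593, 0.223] pointing down, gripper open.
Joint ranges: [-2.81, 2.81], [-0.39, 2.02], [-1.27, 1.25], [0.06, 2.57], [-1.19, 4.33], [0.19, 2], [-2.82, 2.82]. Speed limits (rad/s): [1.89, 1.89, 2.39, 2.39, 3.01, 3.01, 3.01].

### API

Orientations are given as a 3x3 rotation matrix whose columns are the frame's x, y, z axes.
In Python, from workcell import arm gives the robot as it stands.
- The arm moves only by the tool jog_arm, never from a script. Its argument "moves" is a list of rows, each an object of numbers: "rx", "ry", "rz": the turn, a rotation vector about the tool's x, y, z in rad; "tx", "ty", "tz": the shift along the tool's x, y, z in m; "hand": the closure, from 0 (fully open) to 1 (shut). A call has 1 to 12 rows; each row shifts and turns the commanded pose from where the row before left it, along the tool's axes as they then stand; what a row does not reach is not made up. A row lasts 1/8 s, in which the tool goes at most 62.5 mm and 10.7 degrees, less where a joint would pass 70% of its speed; a pose out of reach is approached as far as the arm can. A call with a gripper value outside its range is refused whole. The fingers move at their own pace and stop on an object; the grip force is fixed at half the most. Time passes only in rows, so rows that do not move let the fingers close. It gives the time, the measured TCP pose, the force, the opening and the grip force at its end, in the units of the state.
- arm.get_state(): the state, without advancing time (a new reading comes with each control period).
- arm.read_camera(name): name is "side" or "top" or "wrist"; returns a dict with "image" (480x640x3 uint8, red, green, blue), "depth" (480x640 float32, m along the optical axis (not along the pixel's ray), 0 where there is no reading), "fx", "fy", "cx", "cy" (pixels), "dist" ([k1, k2, p1, p2, k3] as OpenCV has them; the pictures are not rectified), "rvec" (rotation vector, rad) and "tvec" (3), from world to camera coordinates, as OpenCV has them. Camera axes: x right, y down, z forward; pixel columns grow to the right and rows downward; lengths in m; the calibration is good to about 2 mm. A picture is of the moment at which its call begins.
- arm.close_job(): hands the job in; it is judged then, once.
The state is a dict: "time": time; "joint_positions": joint angles; "joint_vel": joint speeds; "joint_torque": joint torques, N m; "tcp_pos": TCP position; "tcp_rot": TCP orientation; "ft_force": force on the tool from outside, world axes, zero at the start; "ft_torque": the same for the moment, N m; "opening": finger opening in m; "gripper_force": force on a finger pad.
Only numpy, scipy, OpenCV 4.12 (cv2) and the standard library are available. Lean on these libraries where they do the work, as an engineer would, in place of code of your own. Each camera call takes 0.05 s, during which the arm holds its last target. There are 200 camera calls.

## Working session

There is one attempt and no reset: what is moved stays moved. The work goes in short steps, Python scripts to look and compute and a tool call to move; the robot and the scene stay as the last step left them, time stands still between calls to the robot, and variables do not carry over. Pictures are saved under pics/ and viewed, at most 17 in all, crops included, and the job is handed in when it is done.

Besides the shell and the picture viewer there is one more tool, called by a JSON object that holds its "fn" and its "kwargs", one argument or row to a line. jog_arm: Moves the arm, as the interface text tells. Its arguments: {"type":"object","properties":{"moves":{"type":"array","items":{"type":"object","properties":{"rx":{"type":"number"},"ry":{"type":"number"},"rz":{"type":"number"},"tx":{"type":"number"},"ty":{"type":"number"},"tz":{"type":"number"},"hand":{"type":"number"}}}}},"required":["moves"]}

```bash
ls; mkdir -p pics
cat > h.py <<'E'
import numpy as np, cv2
from workcell import arm
def cam(n):
    c=arm.read_camera(n); c['K']=np.array([[c['fx'],0,c['cx']],[0,c['fy'],c['cy']],[0,0,1]]); c['d']=np.array(c['dist'],float)
    c['R']=cv2.Rodrigues(np.array(c['rvec'],float))[0]; c['t']=np.array(c['tvec'],float).ravel(); return c
def ray(c,px,z):
    p=np.array(px,float).reshape(-1,1,2); u=cv2.undistortPoints(p,c['K'],c['d']).reshape(-1,2)
    d=np.c_[u,np.ones(len(u))]@c['R']; o=-c['R'].T@c['t']
    return o+d*((z-o[2])/d[:,2])[:,None]
def proj(c,P):
    return cv2.projectPoints(np.array(P,float).reshape(-1,3),np.array(c['rvec'],float),c['t'],c['K'],c['d'])[0].reshape(-1,2)
def save(c,n): cv2.imwrite('pics/'+n,c['image'][:,:,::-1])
E
python3 - <<'E'
from h import *
for n in ['top','side','wrist']:
    c=cam(n); save(c,n+'0.png'); print(n,-c['R'].T@c['t'],c['R'][2],c['fx'])
s=arm.get_state(); print(s['time'],s['tcp_pos'],s['tcp_rot'],s['opening'])
E
```

```text
pics
top [ 0.43768092 -0.01293894  1.0905591 ] [ 0.10196818 -0.02951443 -0.99434973] 433.7602003386249
side [-0.00632521 -0.68433036  0.91612247] [ 0.46076997  0.56686918 -0.68289851] 567.6222840524078
wrist [0.11981108 0.61894881 0.37261903] [ 0.29551076 -0.09926726 -0.95016809] 332.7416347210222
0.15 [0.19579504 0.59324972 0.22300045] [[-9.49619648e-01  3.13404640e-01 -2.36842266e-04]
 [ 3.13404723e-01  9.49619194e-01 -9.30289115e-04]
 [-6.66469636e-05 -9.57648306e-04 -9.99999539e-01]] 0.08507915417931351
```

View pics/top0.png

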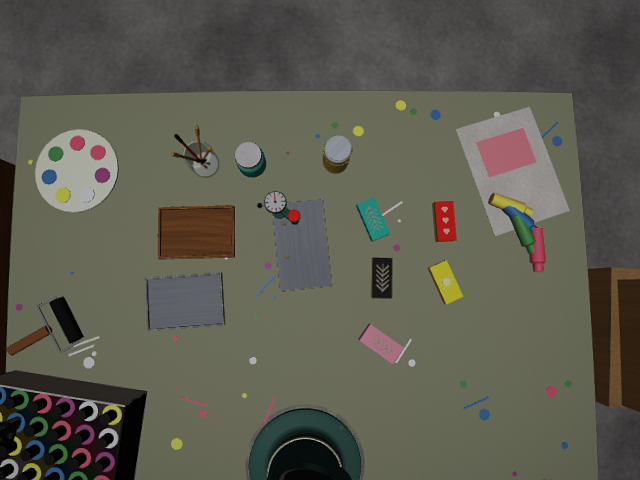

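View pics/side0.png

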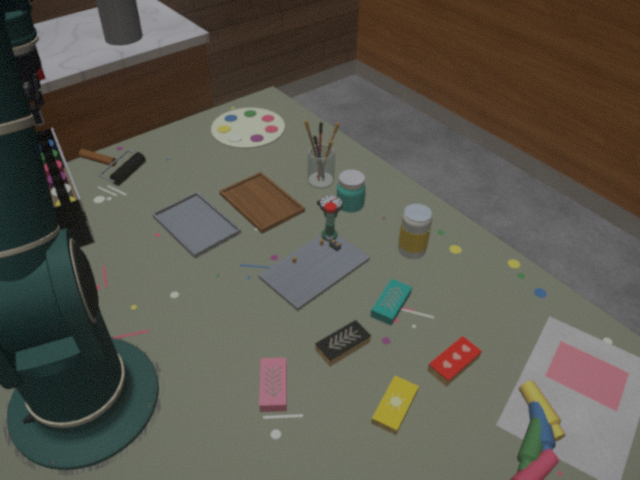

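Candidates for the blocks in the top view: yellow (446,282), red (445,221) and black (382,278). The look-alikes are turquoise (373,219), pink (381,343), the paper's pink square (505,152) and the palette dots. There is no blue block. In the side view black is at (343,342), red at (455,360) and yellow at (396,404). Trays in the top view: wooden (197,232), steel (186,301). Gauge plate at (303,245), knob at (294,216), dial at (275,202).

```bash
cat >> h.py <<'E'
def mask(c,col):
    h=cv2.cvtColor(c['image'],cv2.COLOR_RGB2HSV); H,S,V=[h[...,i].astype(int) for i in range(3)]
    if col=='yellow': m=(H>22)&(H<34)&(S>150)&(V>110)
    if col=='red': m=((H<5)|(H>174))&(S>190)&(V>110)
    if col=='black': m=(V<50)
    return m.astype(np.uint8)*255
def blocks(c,z=0.021,roi=None,cols=('yellow','red','black'),amin=200):
    for col in cols:
        m=mask(c,col)
        if roi is not None:
            k=np.zeros_like(m); a,b,x,y=roi; k[b:y,a:x]=255; m&=k
        m=cv2.morphologyEx(m,cv2.MORPH_CLOSE,np.ones((5,5)))
        for q in cv2.findContours(m,cv2.RETR_EXTERNAL,cv2.CHAIN_APPROX_NONE)[0]:
            if cv2.contourArea(q)<amin: continue
            px=q.reshape(-1,2).mean(0); w=ray(c,cv2.convexHull(q).reshape(-1,2),z)[:,:2]*1000
            (cx,cy),(a,b),ang=cv2.minAreaRect(w.astype(np.float32))
            if a<b: a,b,ang=b,a,ang+90
            ang=(ang+90)%180-90
            if 70<a<130 and 35<b<70: print(col,px.round(),'c',round(cx,1),round(cy,1),'LxW',round(a),round(b),'ang',round(ang,1))
E
python3 - <<'E'
from h import *
T=cam('top');S=cam('side')
print('tcp px',proj(T,[0.196,0.593,0.223]),proj(S,[0.196,0.593,0.223]))
blocks(T);blocks(S)
a=cv2.resize(T['image'][190:300,140:340],(800,440),interpolation=cv2.INTER_CUBIC)
cv2.imwrite('pics/g.png',a[:,:,::-1])
a=cv2.resize(S['image'][150:320,140:380],(800,567),interpolation=cv2.INTER_CUBIC)
cv2.imwrite('pics/gs.png',a[:,:,::-1])
E
```

```text
tcp px [[  3.91718181 410.54967348]] [[ 43.84115869 122.69239527]]
yellow [446. 282.] c 439.5 -358.7 LxW 100 48 ang 23.1
red [445. 221.] c 592.9 -363.4 LxW 100 47 ang 2.1
black [ 66. 320.] c 361.7 580.7 LxW 118 39 ang 28.8
black [382. 278.] c 452.9 -197.2 LxW 97 47 ang -1.9
black [255. 167.] c 735.6 111.8 LxW 70 41 ang -48.9
yellow [395. 403.] c 436.5 -358.7 LxW 100 47 ang 22.6
red [457. 356.] c 592.2 -360.7 LxW 95 44 ang 2.4
black [342. 340.] c 451.3 -196.0 LxW 97 45 ang -2.6
```

View pics/g.png

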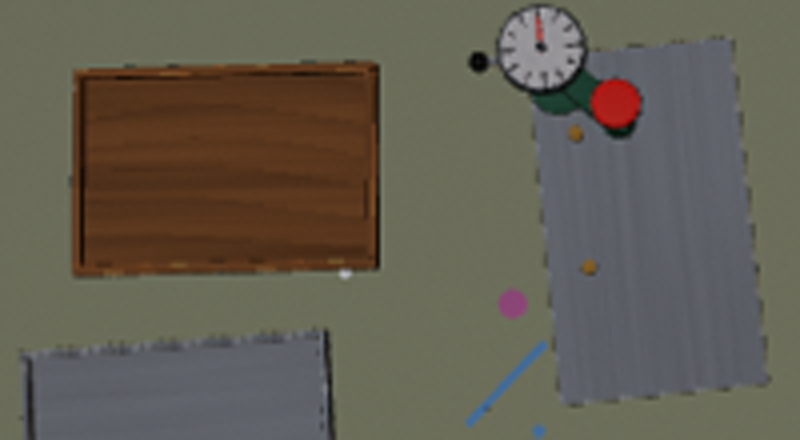

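View pics/gs.png

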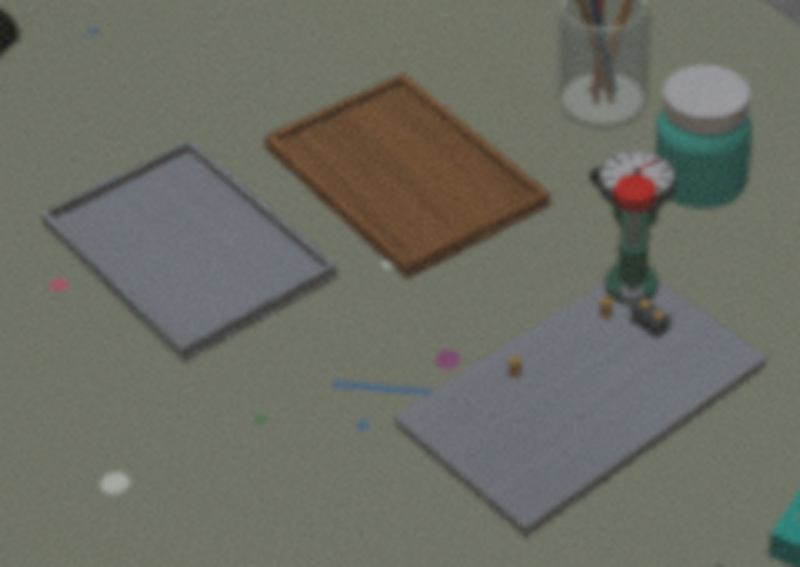

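The crops show the gauge with its knob at top-view pixel (293.8,215.8), dowel A at (287.3,256.8) and dowel B at (284,223.3). The end stop is visible beside dowel B in the side view. Both trays are empty. The chosen yellow, red and black blocks have the listed 100 x 48 mm size.

Run:
```python
from h import *
T=cam('top');S=cam('side')
t=lambda l:np.array(l,float)/4+[140,190]
s=lambda l:np.array(l,float)/3.3333+[140,150]
def fit(L,W):
    L=np.array(L,float);W=np.array(W,float)[:,:2]*1000
    lc,wc=L.mean(0),W.mean(0);a=L-lc;b=W-wc
    th=np.arctan2((a[:,0]*b[:,1]-a[:,1]*b[:,0]).sum(),(a*b).sum())
    R=np.array([[np.cos(th),-np.sin(th)],[np.sin(th),np.cos(th)]]);o=wc-R@lc
    print('o',o.round(1),'deg',np.degrees(th).round(2),'res',(W-(L@R.T+o)).round(1).tolist())
C=[[95,-75],[-125,-75],[-125,55]];D=[[-42,28.5],[42,28.5]]
Wt=np.r_[ray(T,t([[731,38],[767,382],[565,403]]),.012),ray(T,t([[589,267],[576,133]]),.026),ray(T,t([[615,103]]),.148)]
Ws=np.r_[ray(S,s([[765,358],[525,530],[396,423]]),.012),ray(S,s([[514,359],[606,300]]),.026),ray(S,s([[634,182]]),.148)]
for W in (Wt,Ws): fit(C+D+[[38,0]],W)
fit((C+D+[[38,0]])*2,np.r_[Wt,Ws])
Q=[[65,95],[65,-95],[-65,-95],[-65,95]]
fit(Q,ray(T,t([[75,70],[378,65],[379,270],[74,274]]),.014)); fit(Q,ray(S,s([[403,75],[549,199],[407,275],[266,143]]),.014))
fit(Q,ray(T,[[146,279],[222,272.5],[224.5,325],[149.5,330]],.014)); fit(Q,ray(S,s([[188,145],[336,268],[185,355],[43,215]]),.014))
```

```text
o [551.9  10.1] deg 5.27 res [[-1.7, 0.2], [0.9, 2.0], [2.0, -2.4], [-0.1, 0.1], [-0.7, -0.4], [-0.5, 0.5]]
o [551.1  12.5] deg 5.89 res [[-3.1, -1.3], [-2.0, 0.9], [-0.9, -4.8], [1.4, 1.7], [1.7, 0.2], [2.8, 3.2]]
o [551.5  11.3] deg 5.58 res [[-1.6, -1.5], [0.8, 1.5], [2.6, -2.9], [0.4, -0.9], [-0.1, -1.8], [-0.1, -0.9], [-3.1, 0.4], [-1.9, 1.5], [-1.5, -4.3], [0.9, 2.7], [1.1, 1.6], [2.4, 4.6]]
o [572.5 260.8] deg 0.24 res [[-0.5, 0.9], [-1.0, 0.2], [0.2, -0.3], [1.2, -0.7]]
o [569.5 258.8] deg 0.89 res [[1.9, 3.2], [-1.8, 0.8], [-1.0, -1.6], [0.8, -2.4]]
o [401.5 286.7] deg 3.67 res [[-2.3, -0.5], [-0.9, 0.7], [0.5, 2.7], [2.7, -2.8]]
o [399.4 287.2] deg 3.8 res [[-2.4, -1.3], [-1.0, 1.3], [0.9, -1.0], [2.6, 1.0]]
```

{"fn": "jog_arm", "kwargs": {
  "moves": [
    {"rz":-0.138},
    {"rz":-0.138},
    {"rz":-0.138},
    {"tx":-0.025,"ty":-0.05,"tz":-0.004},
    {"tx":-0.025,"ty":-0.05,"tz":-0.004},
    {"tx":-0.025,"ty":-0.05,"tz":-0.004},
    {"tx":-0.025,"ty":-0.05,"tz":-0.004},
    {"tx":-0.025,"ty":-0.05,"tz":-0.004},
    {"tx":-0.025,"ty":-0.05,"tz":-0.004},
    {"tx":-0.025,"ty":-0.05},
    {"tx":-0.025,"ty":-0.05},
    {"tx":-0.025,"ty":-0.05}
  ]
}}

```text
invalid input at $.moves[0]: expected keys rx, ry, rz, tx, ty, tz, hand
```

```bash
cat >> h.py <<'E'
def st():
    s=arm.get_state(); R=np.array(s['tcp_rot']); p=np.array(s['tcp_pos'])*1000
    print('t',round(s['time'],2),'p',p.round(1),'yaw',np.degrees(np.arctan2(R[1,0],R[0,0])).round(2)%360,'tilt',R[2,:2].round(4),'j',np.round(s['joint_positions'],2),'F',np.round(s['ft_force'],1),'op',round(s['opening']*1000,1),'gf',round(float(np.max(s['gripper_force'])),1))
    return p,R
def go(x,y,z,yaw):
    "deltas: turn rz, then shift along tool axes after the turn (mm)"
    p,R=st(); a=np.degrees(np.arctan2(R[1,0],R[0,0])); dy=(yaw-a+180)%360-180
    r=np.radians(yaw); d=np.array([x,y,z])-p
    print('  rz %.3f | tx %.1f ty %.1f tz %.1f'%(-np.radians(dy),d[0]*np.cos(r)+d[1]*np.sin(r),d[0]*np.sin(r)-d[1]*np.cos(r),-d[2]))
GO=np.array([551.9,10.6]);GA=5.4
def gw(x,y):
    r=np.radians(GA);return GO+np.array([x*np.cos(r)-y*np.sin(r),x*np.sin(r)+y*np.cos(r)])
E
python3 -c "
from h import *
T=cam('top');blocks(T);S=cam('side');blocks(S)
go(440,-359,60,203)"
```

```text
yellow [446. 282.] c 439.5 -358.7 LxW 100 48 ang 23.1
red [445. 221.] c 592.9 -363.4 LxW 100 47 ang 2.1
black [ 66. 320.] c 361.7 580.7 LxW 118 39 ang 28.8
black [382. 278.] c 452.9 -197.2 LxW 97 47 ang -1.9
black [255. 167.] c 735.6 111.8 LxW 70 41 ang -48.9
yellow [395. 403.] c 436.5 -359.0 LxW 99 47 ang 22.6
red [457. 356.] c 591.7 -360.9 LxW 96 44 ang 2.4
black [342. 340.] c 451.1 -196.1 LxW 96 46 ang -3.1
t 0.45 p [195.9 593.5 223.4] yaw 161.73 tilt [-0.     -0.0002] j [-1.29  0.42 -0.01  1.61  0.    1.11 -0.05] F [-0.  -0.4 -0.7] op 85.0 gf 0.0
  rz -0.720 | tx 147.4 ty -972.1 tz 163.4
```

{"fn": "jog_arm", "kwargs": {
  "moves": [
    {"rx":0,"ry":0,"rz":-0.138,"tx":0,"ty":0,"tz":0,"hand":0},
    {"rx":0,"ry":0,"rz":-0.138,"tx":0,"ty":0,"tz":0,"hand":0},
    {"rx":0,"ry":0,"rz":-0.138,"tx":0,"ty":0,"tz":0,"hand":0},
    {"rx":0,"ry":0,"rz":0,"tx":-0.025,"ty":-0.05,"tz":-0.004,"hand":0},
    {"rx":0,"ry":0,"rz":0,"tx":-0.025,"ty":-0.05,"tz":-0.004,"hand":0},
    {"rx":0,"ry":0,"rz":0,"tx":-0.025,"ty":-0.05,"tz":-0.004,"hand":0},
    {"rx":0,"ry":0,"rz":0,"tx":-0.025,"ty":-0.05,"tz":-0.004,"hand":0},
    {"rx":0,"ry":0,"rz":0,"tx":-0.025,"ty":-0.05,"tz":-0.004,"hand":0},
    {"rx":0,"ry":0,"rz":0,"tx":-0.025,"ty":-0.05,"tz":-0.004,"hand":0},
    {"rx":0,"ry":0,"rz":0,"tx":-0.025,"ty":-0.05,"tz":0,"hand":0},
    {"rx":0,"ry":0,"rz":0,"tx":-0.025,"ty":-0.05,"tz":0,"hand":0},
    {"rx":0,"ry":0,"rz":0,"tx":-0.02,"ty":-0.045,"tz":0,"hand":0}
  ]
}}

```text
time: 1.95
tcp_pos: [0.4581, 0.1695, 0.2478]
tcp_rot: [[-0.996, -0.094, 0.001], [-0.094, 0.996, 0.0], [-0.001, 0.0, -1.0]]
ft_force: [1.5, 1.1, -0.5]
opening: 0.0856
gripper_force: 0.0
```

```bash
python3 -c "
from h import *
go(440,-359,120,203)
c=cam('wrist');save(c,'w1.png');print(proj(c,[np.r_[gw(38,0),148]/1000,np.r_[gw(-42,28.5),26]/1000,np.r_[gw(42,28.5),26]/1000]))"
```

```text
t 1.95 p [458.1 169.5 247.8] yaw 185.41 tilt [-0.0006  0.0001] j [-0.6   0.15  0.21  1.92 -0.03  1.08  1.28] F [ 1.5  1.1 -0.5] op 85.6 gf 0.0
  rz -0.307 | tx 223.1 ty -479.4 tz 127.8
[[130.7716096  356.94344129]
 [199.09198744 230.88161388]
 [206.55243837 295.1107054 ]]
```

View pics/w1.png

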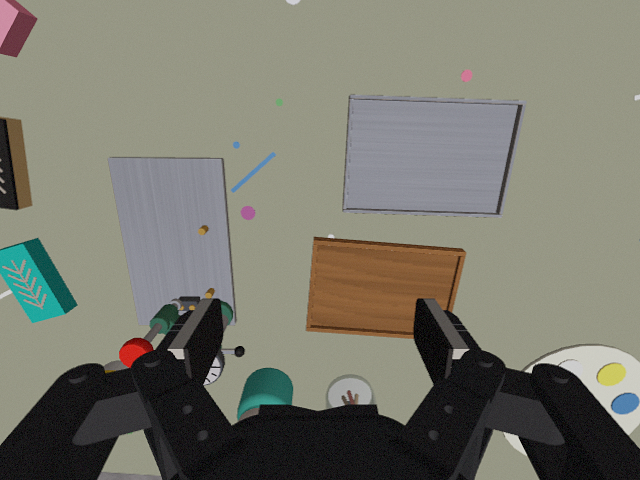

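The wrist view shows the gauge plate from (109,157) to (223,157), with dowel A at (203,230), dowel B at (210,293) and the knob at (136,353). The steel tray is at (432,155) and the wooden tray at (387,288), both empty.

{"fn": "jog_arm", "kwargs": {
  "moves": [
    {"rx":0,"ry":0,"rz":0,"tx":0,"ty":-0.058,"tz":0,"hand":0},
    {"rx":0,"ry":0,"rz":0,"tx":0,"ty":-0.058,"tz":0,"hand":0},
    {"rx":0,"ry":0,"rz":0,"tx":0,"ty":-0.058,"tz":0,"hand":0},
    {"rx":0,"ry":0,"rz":0,"tx":0.0,"ty":-0.058,"tz":0,"hand":0},
    {"rx":0,"ry":0,"rz":0,"tx":0.0,"ty":-0.058,"tz":0.01,"hand":0},
    {"rx":0,"ry":0,"rz":0,"tx":0.0,"ty":-0.058,"tz":0.01,"hand":0},
    {"rx":0,"ry":0,"rz":0,"tx":0.0,"ty":-0.058,"tz":0.01,"hand":0},
    {"rx":0,"ry":0,"rz":0,"tx":0.0,"ty":-0.058,"tz":0.01,"hand":0},
    {"rx":0,"ry":0,"rz":0,"tx":0.0,"ty":-0.058,"tz":0.01,"hand":0},
    {"rx":0,"ry":0,"rz":-0.154,"tx":0,"ty":0,"tz":0,"hand":0},
    {"rx":0,"ry":0,"rz":-0.154,"tx":0,"ty":0,"tz":0,"hand":0}
  ]
}}

```text
time: 3.38
tcp_pos: [0.5065, -0.3488, 0.197]
tcp_rot: [[-0.918, -0.396, -0.001], [-0.396, 0.918, -0.0], [0.001, 0.0, -1.0]]
ft_force: [-0.4, 0.0, 0.3]
opening: 0.0857
gripper_force: 0.0
```

```bash
python3 -c "
from h import *
go(440,-359,120,203)
c=cam('wrist');save(c,'w2.png')
w=c['image'];cv2.imwrite('pics/w2c.png',cv2.resize(w[:300,150:500],(700,600))[:,:,::-1])
for z in (.019,.023): blocks(c,z,(0,0,640,330))
T=cam('top');blocks(T)"
```

```text
t 3.38 p [ 506.5 -348.8  197. ] yaw 203.33 tilt [0.0008 0.0003] j [ 0.21  0.46  0.45  1.68 -0.22  1.06  2.71] F [-0.4  0.   0.3] op 85.7 gf 0.0
  rz 0.006 | tx 65.2 ty 16.6 tz 77.0
yellow [105. 256.] c 631.8 -540.8 LxW 114 37 ang 71.8
yellow [336. 138.] c 438.5 -359.2 LxW 99 47 ang 22.8
red [274. 274.] c 593.2 -362.5 LxW 101 47 ang 2.2
black [476. 217.] c 452.0 -197.4 LxW 100 50 ang -2.7
yellow [105. 256.] c 629.4 -538.8 LxW 113 37 ang 71.8
yellow [336. 138.] c 438.5 -359.4 LxW 98 47 ang 22.8
red [274. 274.] c 591.2 -362.7 LxW 100 47 ang 2.2
black [476. 217.] c 451.7 -199.6 LxW 98 49 ang -2.7
yellow [446. 282.] c 439.3 -358.3 LxW 100 49 ang 22.8
red [445. 220.] c 592.9 -363.0 LxW 100 48 ang 2.1
black [ 66. 319.] c 361.4 580.8 LxW 116 39 ang 28.5
black [382. 277.] c 452.9 -197.2 LxW 97 47 ang -1.9
```

View pics/w2c.png

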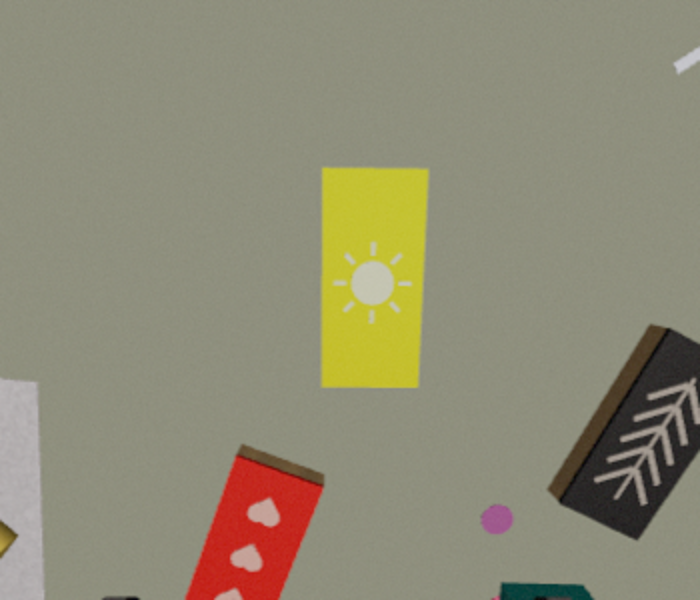

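Yellow, a carved sun, is face up at crop (372,278); red with its hearts and black with its leaf are also face up. Heading for yellow now.

{"fn": "jog_arm", "kwargs": {
  "moves": [
    {"rx":0,"ry":0,"rz":0.11,"tx":0,"ty":0,"tz":0.02,"hand":0},
    {"rx":0,"ry":0,"rz":0,"tx":0.03,"ty":0.0025,"tz":0.03,"hand":0},
    {"rx":0,"ry":0,"rz":0,"tx":0.03,"ty":0.0025,"tz":0.03,"hand":0},
    {"rx":0,"ry":0,"rz":0,"tx":0.032,"ty":0.0027,"tz":0.03,"hand":0},
    {"rx":0,"ry":0,"rz":0,"tx":0,"ty":0,"tz":0,"hand":0},
    {"rx":0,"ry":0,"rz":0,"tx":0,"ty":0,"tz":0,"hand":0}
  ]
}}

```text
time: 4.22
tcp_pos: [0.4174, -0.3675, 0.0881]
tcp_rot: [[-0.958, -0.287, 0.001], [-0.287, 0.958, -0.0], [-0.001, -0.001, -1.0]]
ft_force: [0.3, 0.7, 0.7]
opening: 0.0854
gripper_force: 0.0
```

```bash
python3 -c "
from h import *
go(416.5,-368.3,17,197)"
```

```text
t 4.22 p [ 417.4 -367.5   88.1] yaw 196.69 tilt [-0.0007 -0.0007] j [ 0.33  0.5   0.43  1.91 -0.28  0.79  2.77] F [0.3 0.7 0.7] op 85.4 gf 0.0
  rz -0.005 | tx 1.1 ty -0.5 tz 71.1
```

{"fn": "jog_arm", "kwargs": {
  "moves": [
    {"rx":0,"ry":0,"rz":0,"tx":0.001,"ty":0,"tz":0.025,"hand":0},
    {"rx":0,"ry":0,"rz":0,"tx":0,"ty":0,"tz":0.025,"hand":0},
    {"rx":0,"ry":0,"rz":0,"tx":0,"ty":0,"tz":0.015,"hand":0},
    {"rx":0,"ry":0,"rz":0,"tx":0,"ty":0,"tz":0.006,"hand":0},
    {"rx":0,"ry":0,"rz":0,"tx":0,"ty":0,"tz":0,"hand":0.3},
    {"rx":0,"ry":0,"rz":0,"tx":0,"ty":0,"tz":0,"hand":0.6},
    {"rx":0,"ry":0,"rz":0,"tx":0,"ty":0,"tz":0,"hand":1},
    {"rx":0,"ry":0,"rz":0,"tx":0,"ty":0,"tz":0,"hand":1},
    {"rx":0,"ry":0,"rz":0,"tx":0,"ty":0,"tz":0,"hand":1},
    {"rx":0,"ry":0,"rz":0,"tx":0,"ty":0,"tz":0,"hand":1}
  ]
}}

```text
time: 5.48
tcp_pos: [0.4156, -0.3678, 0.0166]
tcp_rot: [[-0.957, -0.289, 0.0], [-0.289, 0.957, -0.0], [-0.0, -0.0, -1.0]]
ft_force: [-0.7, -0.9, 0.4]
opening: 0.0004
gripper_force: 0.0
```

```bash
python3 -c "
from h import *
st();T=cam('top');blocks(T)"
```

```text
t 5.47 p [ 415.6 -367.8   16.6] yaw 196.8 tilt [-0.     -0.0001] j [ 0.41  0.6   0.33  1.93 -0.3   0.65  2.79] F [-0.7 -0.9  0.4] op 0.4 gf 0.0
red [445. 220.] c 592.9 -363.0 LxW 100 48 ang 2.1
black [627. 344.] c 271.5 -837.2 LxW 114 54 ang -4.0
black [ 66. 319.] c 361.4 580.8 LxW 116 39 ang 28.5
black [382. 277.] c 452.9 -197.2 LxW 97 47 ang -1.9
```

The fingers closed on nothing, so I'll look for yellow.

```bash
python3 -c "
from h import *
S=cam('side');w=cam('wrist');save(w,'w3.png')
i=np.hstack([cv2.resize(w['image'],(440,330)),cv2.resize(S['image'][300:480,260:500],(440,330))])
cv2.imwrite('pics/miss.png',cv2.resize(i,(800,300))[:,:,::-1]);blocks(S);blocks(w,.021)"
```

```text
red [455. 357.] c 590.0 -360.7 LxW 93 44 ang 1.3
```

View pics/miss.png

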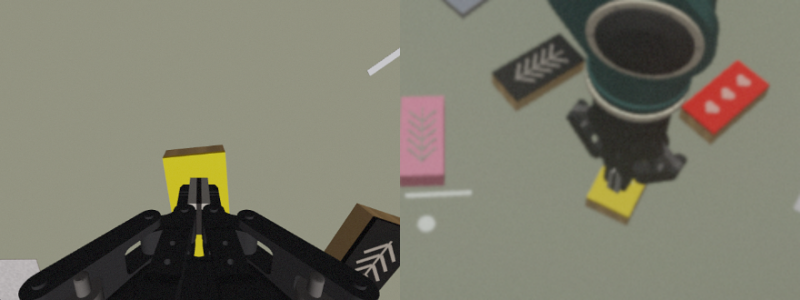

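The wrist view shows yellow still under the closed fingers at (197,185). The side view shows the fingertips at about (612,188), apparently over the block. I'll check the fingertip height from depth.

```bash
python3 -c "
from h import *
w=cam('wrist')
D=w['depth'];v,u=np.mgrid[0:480:1,0:640:1];
un=cv2.undistortPoints(np.c_[u.ravel(),v.ravel()].astype(float).reshape(-1,1,2),w['K'],w['d']).reshape(-1,2)
P=(np.c_[un,np.ones(len(un))]*D.ravel()[:,None]-w['t'])@w['R'];P=(P*1000).reshape(480,640,3)
for (x,y) in [(318,240),(318,246),(318,270),(318,285),(318,300),(318,310),(275,270),(355,270),(317,390),(260,250),(300,100)]:
  print((x,y),w['image'][y,x],P[y,x].round(1))
S=cam('side');print(proj(S,[[.4156,-.3678,0],[.4156,-.3678,.023]]))
"
```

```text
(318, 240) [102  84  58] [ 391.2 -374.6    6.9]
(318, 246) [100  81  21] [ 391.3 -374.6   15.8]
(318, 270) [201 192  34] [ 402.5 -371.2   17.7]
(318, 285) [ 3  6 11] [ 404.7 -370.6   29.1]
(318, 300) [32 23 28] [ 405.5 -370.3   41.5]
(318, 310) [13 26 15] [ 405.1 -370.4   50.1]
(275, 270) [202 192  42] [ 407.9 -391.2   19. ]
(355, 270) [200 191  41] [ 397.  -354.2   18.5]
(317, 390) [200 188  36] [ 471.2 -351.1   18.5]
(260, 250) [141 140 116] [ 408.1 -402.    -0.5]
(300, 100) [145 146 129] [ 330.2 -401.9   -1.5]
[[389.27446269 418.1484739 ]
 [390.56566677 411.54803013]]
```

{"fn": "jog_arm", "kwargs": {
  "moves": [
    {"rx":0,"ry":0,"rz":0,"tx":0,"ty":0,"tz":-0.04,"hand":1},
    {"rx":0,"ry":0,"rz":0,"tx":0,"ty":0,"tz":0,"hand":1},
    {"rx":0,"ry":0,"rz":0,"tx":0,"ty":0,"tz":0,"hand":1}
  ]
}}

```text
time: 6.1
tcp_pos: [0.4155, -0.3676, 0.0564]
tcp_rot: [[-0.957, -0.289, 0.0], [-0.289, 0.957, -0.0], [-0.0, -0.0, -1.0]]
ft_force: [-0.4, 0.7, -1.3]
opening: -0.0001
gripper_force: 0.0
```

```bash
cat >> h.py <<'E'
def pts(w):
    D=w['depth'];v,u=np.mgrid[0:480,0:640]
    un=cv2.undistortPoints(np.c_[u.ravel(),v.ravel()].astype(float).reshape(-1,1,2),w['K'],w['d']).reshape(-1,2)
    P=(np.c_[un,np.ones(len(un))]*D.ravel()[:,None]-w['t'])@w['R'];return (P*1000).reshape(480,640,3)
def fingers(w):
    p,R=st();L=(pts(w)-p)@R   # tool frame
    m=(np.abs(L[...,0])<14)&(np.abs(L[...,1])<60)&(L[...,2]>-50)&(L[...,2]<p[2]-28)&(w['depth']>0)
    for s in (-1,1):
        q=L[m&(s*L[...,1]>0)]
        if len(q): print('side',s,'tip z',np.percentile(q[:,2],[90,97,99]).round(1),'x',np.percentile(q[:,0],[2,98]).round(1),'y near tip',np.percentile(q[q[:,2]>np.percentile(q[:,2],90)][:,1],[2,98]).round(1))
E
python3 -c "
from h import *
w=cam('wrist');fingers(w)"
```

```text
t 6.15 p [ 415.3 -367.5   56. ] yaw 196.8 tilt [0.0004 0.0005] j [ 0.39  0.54  0.36  1.92 -0.27  0.73  2.77] F [-0.1  0.1 -1.2] op 0.4 gf 0.0
side -1 tip z [-17.7 -14.1 -11.6] x [-7.7 11.7] y near tip [-12.3  -0.2]
side 1 tip z [-17.7 -13.8 -11.7] x [-7.5 11.8] y near tip [ 0.3 12.4]
```

{"fn": "jog_arm", "kwargs": {
  "moves": [
    {"rx":0,"ry":0,"rz":0,"tx":0,"ty":0,"tz":0,"hand":0},
    {"rx":0,"ry":0,"rz":0,"tx":0,"ty":0,"tz":0,"hand":0},
    {"rx":0,"ry":0,"rz":0,"tx":0,"ty":0,"tz":0,"hand":0},
    {"rx":0,"ry":0,"rz":0,"tx":0,"ty":0,"tz":0,"hand":0}
  ]
}}

```text
time: 6.65
tcp_pos: [0.4155, -0.3677, 0.0564]
tcp_rot: [[-0.957, -0.289, -0.0], [-0.289, 0.957, -0.0], [0.0, 0.0, -1.0]]
ft_force: [0.4, -0.6, -0.3]
opening: 0.0724
gripper_force: 0.0
```

```bash
python3 -c "
from h import *
w=cam('wrist');fingers(w);blocks(w,.019,(0,0,640,330))"
```

```text
t 6.7 p [ 415.6 -367.7   56.5] yaw 196.8 tilt [ 0.     -0.0001] j [ 0.39  0.54  0.36  1.92 -0.27  0.73  2.77] F [-0.4  1.1  0.1] op 78.7 gf 0.0
side -1 tip z [-22.4 -18.6 -16.8] x [-10.1  11.4] y near tip [-45.7 -35.6]
side 1 tip z [-22.5 -18.6 -16.9] x [-10.2  11.4] y near tip [36.  46.2]
yellow [318. 275.] c 426.1 -364.3 LxW 74 48 ang 22.7
```

Depth shows the fingertips about 28 mm higher than the reported TCP implies: they are 11 mm behind it instead of 17 mm ahead. The bench and block heights read correctly, so the fingers closed just over yellow without touching it. I'll correct for this by going lower while watching the force.

{"fn": "jog_arm", "kwargs": {
  "moves": [
    {"rx":0,"ry":0,"rz":0,"tx":0,"ty":0,"tz":0.025,"hand":0},
    {"rx":0,"ry":0,"rz":0,"tx":0,"ty":0,"tz":0.02,"hand":0},
    {"rx":0,"ry":0,"rz":0,"tx":0,"ty":0,"tz":0.01,"hand":0},
    {"rx":0,"ry":0,"rz":0,"tx":0,"ty":0,"tz":0.007,"hand":0},
    {"rx":0,"ry":0,"rz":0,"tx":0,"ty":0,"tz":0,"hand":0}
  ]
}}

```text
time: 7.32
tcp_pos: [0.4155, -0.3678, -0.0055]
tcp_rot: [[-0.957, -0.289, -0.0], [-0.289, 0.957, 0.0], [0.0, 0.0, -1.0]]
ft_force: [0.1, -0.2, 0.7]
opening: 0.0856
gripper_force: 0.0
```

```bash
python3 -c "
from h import *
w=cam('wrist');p,R=st();L=(pts(w)-p)@R;W=pts(w)
m=(np.abs(L[...,0])<14)&(abs(abs(L[...,1])-44)<12)&(w['depth']>0)
h,e=np.histogram(W[m][:,2],np.arange(-4,50,3));print(h,e)"
```

```text
t 7.38 p [ 415.7 -367.9   -5.1] yaw 196.8 tilt [-0.0002 -0.0003] j [ 0.45  0.64  0.28  1.94 -0.29  0.61  2.78] F [ 0.6 -0.5 -0.4] op 85.2 gf 0.0
[1338 2824    0    0    0    2  113  271  360  401  473  478  521  576
  580  666  615] [-4 -1  2  5  8 11 14 17 20 23 26 29 32 35 38 41 44 47]
```

{"fn": "jog_arm", "kwargs": {
  "moves": [
    {"rx":0,"ry":0,"rz":0,"tx":0,"ty":0,"tz":0.005,"hand":0},
    {"rx":0,"ry":0,"rz":0,"tx":0,"ty":0,"tz":0,"hand":0.3},
    {"rx":0,"ry":0,"rz":0,"tx":0,"ty":0,"tz":0,"hand":0.5},
    {"rx":0,"ry":0,"rz":0,"tx":0,"ty":0,"tz":0,"hand":0.7},
    {"rx":0,"ry":0,"rz":0,"tx":0,"ty":0,"tz":0,"hand":1},
    {"rx":0,"ry":0,"rz":0,"tx":0,"ty":0,"tz":0,"hand":1},
    {"rx":0,"ry":0,"rz":0,"tx":0,"ty":0,"tz":0,"hand":1},
    {"rx":0,"ry":0,"rz":0,"tx":0,"ty":0,"tz":0,"hand":1}
  ]
}}

```text
time: 8.38
tcp_pos: [0.4158, -0.3679, -0.0098]
tcp_rot: [[-0.957, -0.289, 0.001], [-0.289, 0.957, -0.0], [-0.0, -0.0, -1.0]]
ft_force: [-2.4, 2.8, 10.8]
opening: 0.0476
gripper_force: 59.1
```

```bash
python3 -c "
from h import *
w=cam('wrist');st();blocks(w,.019,(0,0,640,480));save(w,'w4.png')
T=cam('top');blocks(T)"
```

```text
t 8.43 p [ 415.8 -367.9   -9.8] yaw 196.81 tilt [-0.0005 -0.0005] j [ 0.45  0.64  0.28  1.94 -0.29  0.6   2.78] F [-1.1  1.4 10.6] op 47.4 gf 59.1
yellow [320. 336.] c 424.3 -364.0 LxW 70 48 ang 21.3
red [445. 220.] c 592.9 -363.0 LxW 100 48 ang 2.1
black [602. 387.] c 159.1 -752.4 LxW 80 36 ang -3.1
black [ 66. 319.] c 361.4 580.8 LxW 116 39 ang 28.5
black [382. 277.] c 452.9 -197.2 LxW 97 47 ang -1.9
```

{"fn": "jog_arm", "kwargs": {
  "moves": [
    {"rx":0,"ry":0,"rz":0,"tx":0,"ty":0,"tz":-0.01,"hand":1},
    {"rx":0,"ry":0,"rz":0,"tx":0,"ty":0,"tz":-0.025,"hand":1},
    {"rx":0,"ry":0,"rz":0,"tx":0,"ty":0,"tz":-0.025,"hand":1},
    {"rx":0,"ry":0,"rz":0,"tx":0,"ty":0,"tz":-0.02,"hand":1},
    {"rx":0,"ry":0,"rz":0.1,"tx":0,"ty":0,"tz":0,"hand":1},
    {"rx":0,"ry":0,"rz":0.1,"tx":0,"ty":0,"tz":0,"hand":1},
    {"rx":0,"ry":0,"rz":0,"tx":-0.0145,"ty":0.057,"tz":0,"hand":1},
    {"rx":0,"ry":0,"rz":0,"tx":-0.0145,"ty":0.057,"tz":0,"hand":1},
    {"rx":0,"ry":0,"rz":0,"tx":-0.0145,"ty":0.057,"tz":0,"hand":1},
    {"rx":0,"ry":0,"rz":0,"tx":-0.0145,"ty":0.057,"tz":0,"hand":1},
    {"rx":0,"ry":0,"rz":0,"tx":-0.0145,"ty":0.057,"tz":0,"hand":1},
    {"rx":0,"ry":0,"rz":0,"tx":-0.0145,"ty":0.057,"tz":0,"hand":1}
  ]
}}

```text
time: 9.98
tcp_pos: [0.4706, -0.0172, 0.0702]
tcp_rot: [[-0.996, -0.093, 0.001], [-0.093, 0.996, 0.0], [-0.001, 0.0, -1.0]]
ft_force: [1.6, -0.8, -0.6]
opening: 0.0473
gripper_force: 63.0
```

```bash
python3 -c "
from h import *
x,y=gw(-84,-20);go(x,y,70,185.4)
w=cam('wrist');save(w,'w5.png')
np.savez('w5.npz',**{k:w[k] for k in ('K','d','R','t','rvec')})
blocks(w,.099)
T=cam('top');blocks(T,.1)
print(proj(w,[np.r_[gw(38,0),148]/1000,np.r_[gw(-42,28.5),26]/1000,np.r_[gw(42,28.5),26]/1000]))"
```

```text
t 9.97 p [470.6 -17.2  70.2] yaw 185.33 tilt [-0.0009  0.    ] j [-0.32  0.39  0.35  2.12 -0.21  0.66  1.83] F [ 1.6 -0.8 -0.6] op 47.3 gf 63.0
  rz -0.001 | tx 0.4 ty 0.0 tz 0.2
yellow [320. 336.] c 479.5 -15.1 LxW 70 48 ang 9.6
red [445. 220.] c 581.4 -337.1 LxW 93 45 ang 2.1
black [ 66. 319.] c 367.1 536.8 LxW 108 36 ang 28.8
black [382. 277.] c 451.8 -183.6 LxW 90 44 ang -1.9
[[368.24388308 667.03243301]
 [390.11356897 317.85626568]
 [382.66599763 416.24549914]]
```

View pics/w5.png

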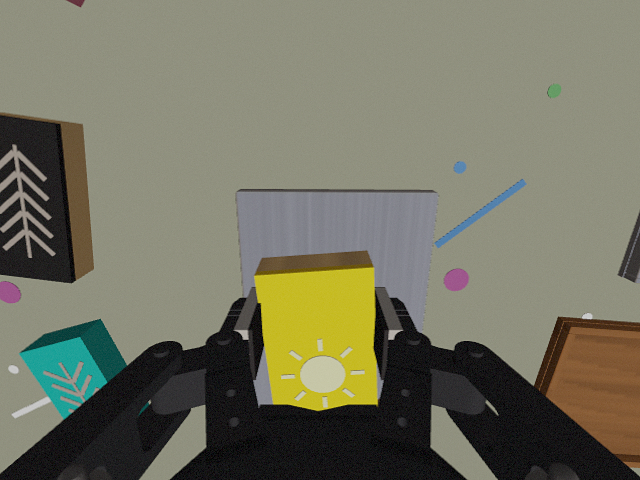

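The wrist view shows yellow held by its near end, with its near top edge at (258..373, 267). It is turned about 4° in the grip. The plate's near corners are at (237,191) and (436,191).

```bash
python3 -c "
from h import *
c=dict(np.load('w5.npz'))
print('end',ray(c,[[258,271],[373,265]],.099)*1000)
print('plate',ray(c,[[237,191],[436,191],[437.5,206]],.012)*1000, gw(-125,-75),gw(-125,55))
c=cam('wrist');P=pts(c)
for x,y in [(300,290),(350,300),(300,225),(400,230)]: print(P[y,x].round(1))"
```

```text
end [[447.30175247 -42.79660527  99.        ]
 [440.50388418   2.1925836   99.        ]]
plate [[434.24098526 -71.38565219  12.        ]
 [422.58798675  53.36367142  12.        ]
 [432.01633486  56.28279414  12.        ]] [434.51287792 -75.83068651] [422.27879719  53.59236889]
[455.  -21.4  98.3]
[457.8  -0.5  97.7]
[453.7 -25.9  10.8]
[450.4  39.7  11.1]
```

{"fn": "jog_arm", "kwargs": {
  "moves": [
    {"rx":0,"ry":0,"rz":0.06,"tx":0,"ty":0,"tz":0.02,"hand":1},
    {"rx":0,"ry":0,"rz":0,"tx":0,"ty":0,"tz":0.025,"hand":1},
    {"rx":0,"ry":0,"rz":0,"tx":0,"ty":0,"tz":0.013,"hand":1},
    {"rx":0,"ry":0,"rz":0,"tx":0,"ty":0,"tz":0.006,"hand":1},
    {"rx":0,"ry":0,"rz":0,"tx":0,"ty":0,"tz":0.003,"hand":1},
    {"rx":0,"ry":0,"rz":0,"tx":0,"ty":0,"tz":0,"hand":1},
    {"rx":0,"ry":0,"rz":0,"tx":0,"ty":0,"tz":0,"hand":0.25},
    {"rx":0,"ry":0,"rz":0,"tx":0,"ty":0,"tz":0,"hand":0.25},
    {"rx":0,"ry":0,"rz":-0.06,"tx":0,"ty":0,"tz":-0.002,"hand":0.25},
    {"rx":0,"ry":0,"rz":0,"tx":0,"ty":0,"tz":0,"hand":0.25}
  ]
}}

```text
time: 11.38
tcp_pos: [0.4706, -0.0191, 0.0048]
tcp_rot: [[-0.996, -0.093, 0.001], [-0.093, 0.996, 0.0], [-0.001, 0.0, -1.0]]
ft_force: [-0.2, -0.4, 0.3]
opening: 0.0636
gripper_force: 0.0
```

```bash
cat >> h.py <<'E'
GO=np.array([551.9,12.0])
def g_of(p):
    r=np.radians(GA);d=np.array(p[:2])-GO;return np.array([d[0]*np.cos(r)+d[1]*np.sin(r),-d[0]*np.sin(r)+d[1]*np.cos(r)]).round(1)
E
python3 -c "
from h import *
p,R=st();print(g_of(p));w=cam('wrist');blocks(w,.031);T=cam('top');blocks(T,.031);save(w,'w6.png');print(w['R'].tolist())"
```

```text
t 11.38 p [470.6 -19.1   4.8] yaw 185.33 tilt [-0.0006  0.    ] j [-0.26  0.52  0.28  2.14 -0.28  0.52  1.89] F [-0.2 -0.4  0.3] op 63.6 gf 0.0
[-83.9 -23.3]
yellow [318. 334.] c 480.6 -17.5 LxW 74 47 ang 6.9
red [445. 220.] c 591.5 -359.7 LxW 99 48 ang 2.1
black [602. 387.] c 161.7 -745.5 LxW 79 35 ang -3.1
black [ 66. 319.] c 362.1 575.2 LxW 115 39 ang 28.5
black [382. 277.] c 452.7 -195.5 LxW 96 47 ang -1.9
[[-0.09294674447091, 0.9956710137202199, -0.00036759979441575164], [0.9459818902714815, 0.08842338561026197, 0.311928786994105], [0.31061095597331095, 0.028645022509477203, -0.9501054134751455]]
```

{"fn": "jog_arm", "kwargs": {
  "moves": [
    {"rx":0,"ry":0,"rz":0,"tx":0,"ty":0,"tz":0,"hand":0.6},
    {"rx":0,"ry":0,"rz":0,"tx":0,"ty":0,"tz":0,"hand":1},
    {"rx":0,"ry":0,"rz":0,"tx":0,"ty":0,"tz":0,"hand":1},
    {"rx":0,"ry":0,"rz":0,"tx":0,"ty":0,"tz":-0.0005,"hand":1},
    {"rx":0,"ry":0,"rz":0,"tx":-0.02,"ty":0,"tz":0,"hand":1},
    {"rx":0,"ry":0,"rz":0,"tx":-0.02,"ty":0,"tz":0,"hand":1},
    {"rx":0,"ry":0,"rz":0,"tx":-0.012,"ty":0,"tz":0,"hand":1},
    {"rx":0,"ry":0,"rz":0,"tx":-0.004,"ty":0,"tz":0,"hand":1},
    {"rx":0,"ry":0,"rz":0,"tx":0,"ty":0,"tz":0,"hand":1}
  ]
}}

```text
time: 12.6
tcp_pos: [0.5259, -0.0139, 0.005]
tcp_rot: [[-0.996, -0.093, -0.001], [-0.093, 0.996, -0.0], [0.001, 0.0, -1.0]]
ft_force: [-0.3, 1.2, 2.8]
opening: 0.0467
gripper_force: 61.6
```

```bash
python3 -c "
from h import *
p,R=st();print(g_of(p));w=cam('wrist');save(w,'w7.png');S=cam('side');save(S,'s7.png')
i=np.hstack([w['image'][150:480,100:540],cv2.resize(S['image'][180:300,240:400],(440,330))])
cv2.imwrite('pics/c7.png',cv2.resize(i,(800,300))[:,:,::-1])"
```

```text
t 12.6 p [525.9 -13.9   5. ] yaw 185.33 tilt [0.0005 0.    ] j [-0.26  0.58  0.28  2.01 -0.28  0.59  1.88] F [-0.3  1.2  2.8] op 46.7 gf 61.6
[-28.3 -23.3]
```

View pics/c7.png

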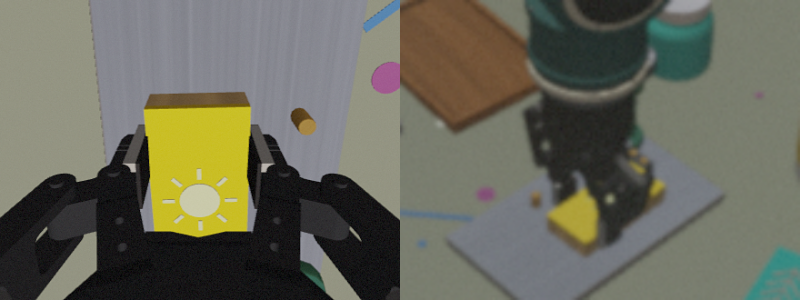

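The crop shows yellow square in the grip. Dowel A is clear of the right finger at (303,121), and the block lies on the plate short of the stop.

{"fn": "jog_arm", "kwargs": {
  "moves": [
    {"rx":0,"ry":0,"rz":0,"tx":-0.002,"ty":0,"tz":0,"hand":1},
    {"rx":0,"ry":0,"rz":0,"tx":-0.001,"ty":0,"tz":0,"hand":1},
    {"rx":0,"ry":0,"rz":0,"tx":-0.001,"ty":0,"tz":0,"hand":1}
  ]
}}

```text
time: 13.08
tcp_pos: [0.5297, -0.0136, 0.005]
tcp_rot: [[-0.996, -0.093, -0.001], [-0.093, 0.996, -0.0], [0.001, -0.0, -1.0]]
ft_force: [-4.1, -0.2, 4.8]
opening: 0.0469
gripper_force: 61.7
```

{"fn": "jog_arm", "kwargs": {
  "moves": [
    {"rx":0,"ry":0,"rz":0,"tx":-0.001,"ty":0,"tz":0,"hand":1},
    {"rx":0,"ry":0,"rz":0,"tx":0,"ty":0,"tz":0,"hand":1}
  ]
}}

```text
time: 13.32
tcp_pos: [0.5303, -0.0136, 0.0049]
tcp_rot: [[-0.996, -0.093, -0.002], [-0.093, 0.996, -0.0], [0.002, 0.0, -1.0]]
ft_force: [-7.0, -1.4, 8.5]
opening: 0.0469
gripper_force: 62.2
```

{"fn": "jog_arm", "kwargs": {
  "moves": [
    {"rx":0,"ry":0,"rz":0,"tx":-0.001,"ty":0,"tz":0,"hand":1},
    {"rx":0,"ry":0,"rz":0,"tx":0,"ty":0,"tz":0,"hand":1}
  ]
}}

```text
time: 13.58
tcp_pos: [0.5302, -0.0136, 0.0049]
tcp_rot: [[-0.996, -0.093, -0.004], [-0.093, 0.996, 0.0], [0.004, 0.0, -1.0]]
ft_force: [-14.5, -0.9, 17.8]
opening: 0.0466
gripper_force: 63.2
```

```bash
python3 -c "
from h import *
p,R=st();print(g_of(p))"
```

```text
t 13.57 p [530.2 -13.6   4.9] yaw 185.32 tilt [0.0035 0.0005] j [-0.26  0.59  0.28  1.99 -0.28  0.6   1.87] F [-14.5  -0.9  17.8] op 46.6 gf 63.2
[-24.  -23.4]
```

{"fn": "jog_arm", "kwargs": {
  "moves": [
    {"rx":0,"ry":0,"rz":0,"tx":0.001,"ty":0,"tz":-0.0005,"hand":1},
    {"rx":0,"ry":0,"rz":0,"tx":0,"ty":0.008,"tz":0,"hand":1},
    {"rx":0,"ry":0,"rz":0,"tx":0,"ty":0.008,"tz":0,"hand":1},
    {"rx":0,"ry":0,"rz":0,"tx":0,"ty":0.003,"tz":0,"hand":1},
    {"rx":0,"ry":0,"rz":0,"tx":0,"ty":0,"tz":0,"hand":1}
  ]
}}

```text
time: 14.2
tcp_pos: [0.5281, 0.005, 0.005]
tcp_rot: [[-0.996, -0.092, -0.002], [-0.092, 0.996, -0.001], [0.002, -0.001, -1.0]]
ft_force: [-7.2, -4.3, 2.3]
opening: 0.0467
gripper_force: 61.3
```

{"fn": "jog_arm", "kwargs": {
  "moves": [
    {"rx":0,"ry":0,"rz":0,"tx":0,"ty":0.0015,"tz":0,"hand":1},
    {"rx":0,"ry":0,"rz":0,"tx":0,"ty":0,"tz":0,"hand":1}
  ]
}}

```text
time: 14.45
tcp_pos: [0.528, 0.006, 0.005]
tcp_rot: [[-0.996, -0.092, -0.002], [-0.092, 0.996, -0.001], [0.002, -0.001, -1.0]]
ft_force: [-6.0, -5.8, 0.9]
opening: 0.0466
gripper_force: 61.2
```

{"fn": "jog_arm", "kwargs": {
  "moves": [
    {"rx":0,"ry":0,"rz":0,"tx":0,"ty":0.001,"tz":0,"hand":1},
    {"rx":0,"ry":0,"rz":0,"tx":0,"ty":0,"tz":0,"hand":1}
  ]
}}

```text
time: 14.7
tcp_pos: [0.5279, 0.0069, 0.0051]
tcp_rot: [[-0.996, -0.091, -0.002], [-0.091, 0.996, -0.001], [0.002, -0.001, -1.0]]
ft_force: [-6.7, -6.1, 1.0]
opening: 0.0469
gripper_force: 61.2
```

```bash
python3 -c "
from h import *
p,R=st();print(g_of(p))"
```

```text
t 14.7 p [527.9   6.9   5.1] yaw 185.23 tilt [ 0.0022 -0.0009] j [-0.3   0.58  0.29  2.   -0.28  0.6   1.83] F [-6.7 -6.1  1. ] op 46.9 gf 61.2
[-24.4  -2.8]
```

{"fn": "jog_arm", "kwargs": {
  "moves": [
    {"rx":0,"ry":0,"rz":0,"tx":0,"ty":0.001,"tz":0,"hand":1},
    {"rx":0,"ry":0,"rz":0,"tx":0,"ty":0,"tz":0,"hand":1}
  ]
}}

```text
time: 14.95
tcp_pos: [0.5278, 0.0079, 0.0051]
tcp_rot: [[-0.996, -0.091, -0.002], [-0.091, 0.996, -0.001], [0.002, -0.001, -1.0]]
ft_force: [-6.5, -6.9, 1.6]
opening: 0.0469
gripper_force: 61.1
```

{"fn": "jog_arm", "kwargs": {
  "moves": [
    {"rx":0,"ry":0,"rz":0,"tx":0,"ty":0.001,"tz":0,"hand":1},
    {"rx":0,"ry":0,"rz":0,"tx":0,"ty":0,"tz":0,"hand":1}
  ]
}}

```text
time: 15.2
tcp_pos: [0.5277, 0.0083, 0.0051]
tcp_rot: [[-0.996, -0.091, -0.002], [-0.091, 0.996, -0.002], [0.002, -0.001, -1.0]]
ft_force: [-6.9, -10.3, 0.7]
opening: 0.0466
gripper_force: 61.0
```

{"fn": "jog_arm", "kwargs": {
  "moves": [
    {"rx":0,"ry":0,"rz":0,"tx":0,"ty":0.001,"tz":0,"hand":1},
    {"rx":0,"ry":0,"rz":0,"tx":0,"ty":0,"tz":0,"hand":1}
  ]
}}

```text
time: 15.45
tcp_pos: [0.5278, 0.0085, 0.0051]
tcp_rot: [[-0.996, -0.09, -0.002], [-0.09, 0.996, -0.002], [0.002, -0.002, -1.0]]
ft_force: [-6.7, -13.8, 0.7]
opening: 0.0467
gripper_force: 61.0
```

```bash
python3 -c "
from h import *
p,R=st();print(g_of(p));print(arm.get_state()['ft_torque'])
w=cam('wrist');save(w,'w8.png');i=w['image'][200:440,180:500];cv2.imwrite('pics/c8.png',cv2.resize(i,(800,600),interpolation=cv2.INTER_CUBIC)[:,:,::-1])"
```

```text
t 15.45 p [527.8   8.5   5.1] yaw 185.14 tilt [ 0.0019 -0.0021] j [-0.31  0.58  0.29  2.   -0.28  0.6   1.83] F [ -6.7 -13.8   0.7] op 46.7 gf 61.0
[-24.4  -1.2]
[-2.93142588  1.26275344 -0.84138355]
```

View pics/c8.png

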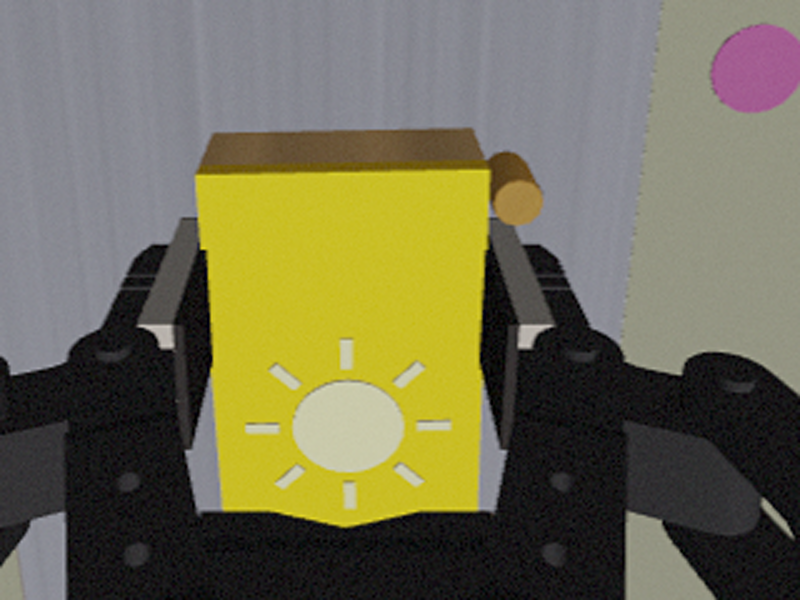

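The crop shows yellow against dowel A at (510,190), or nearly. The wrench (0.84 N m over 13.8 N gives a 61 mm lever) says dowel B is carrying the load, so I'll turn the block a touch.

{"fn": "jog_arm", "kwargs": {
  "moves": [
    {"rx":0,"ry":0,"rz":0.01,"tx":0,"ty":0.0005,"tz":0,"hand":1},
    {"rx":0,"ry":0,"rz":0,"tx":0,"ty":0,"tz":0,"hand":1}
  ]
}}

```text
time: 15.75
tcp_pos: [0.5275, 0.0091, 0.0051]
tcp_rot: [[-0.997, -0.08, -0.002], [-0.08, 0.997, -0.002], [0.002, -0.002, -1.0]]
ft_force: [-6.6, -13.2, 1.0]
opening: 0.0467
gripper_force: 61.2
```

```bash
python3 -c "
from h import *
p,R=st();print(g_of(p));print(arm.get_state()['ft_torque'])"
```

```text
t 15.75 p [527.5   9.1   5.1] yaw 184.58 tilt [ 0.0022 -0.0021] j [-0.31  0.58  0.29  2.   -0.28  0.6   1.82] F [ -6.6 -13.2   1. ] op 46.7 gf 61.2
[-24.5  -0.6]
[-2.83276363  1.40458887 -0.60866553]
```

{"fn": "jog_arm", "kwargs": {
  "moves": [
    {"rx":0,"ry":0,"rz":0.01,"tx":0,"ty":0.0005,"tz":0,"hand":1},
    {"rx":0,"ry":0,"rz":0,"tx":0,"ty":0,"tz":0,"hand":1}
  ]
}}

```text
time: 16.0
tcp_pos: [0.5275, 0.0098, 0.0051]
tcp_rot: [[-0.998, -0.07, -0.002], [-0.07, 0.998, -0.002], [0.002, -0.002, -1.0]]
ft_force: [-7.2, -12.9, 2.3]
opening: 0.0465
gripper_force: 61.3
```

```bash
python3 -c "
from h import *
p,R=st();print(g_of(p));print(arm.get_state()['ft_torque'])"
```

```text
t 16.0 p [527.5   9.8   5.1] yaw 184.02 tilt [ 0.0023 -0.0019] j [-0.31  0.59  0.29  2.   -0.28  0.6   1.81] F [ -7.2 -12.9   2.3] op 46.5 gf 61.3
[-24.5   0.1]
[-2.70496345  1.44892091 -0.69301785]
```

{"fn": "jog_arm", "kwargs": {
  "moves": [
    {"rx":0,"ry":0,"rz":0,"tx":0,"ty":-0.001,"tz":0,"hand":0.35},
    {"rx":0,"ry":0,"rz":0,"tx":0,"ty":0,"tz":0,"hand":0.35},
    {"rx":0,"ry":0,"rz":-0.02,"tx":0,"ty":0,"tz":0,"hand":0.35},
    {"rx":0,"ry":0,"rz":0,"tx":0,"ty":0.003,"tz":0,"hand":0.35},
    {"rx":0,"ry":0,"rz":0,"tx":0,"ty":0,"tz":0,"hand":0.35}
  ]
}}

```text
time: 16.62
tcp_pos: [0.5286, 0.0136, 0.0056]
tcp_rot: [[-0.996, -0.093, 0.0], [-0.093, 0.996, -0.001], [-0.0, -0.001, -1.0]]
ft_force: [0.7, -3.5, -0.0]
opening: 0.0554
gripper_force: 2.0
```

{"fn": "jog_arm", "kwargs": {
  "moves": [
    {"rx":0,"ry":0,"rz":0,"tx":0,"ty":0.0015,"tz":0,"hand":0.35},
    {"rx":0,"ry":0,"rz":0,"tx":0,"ty":0,"tz":0,"hand":0.35}
  ]
}}

```text
time: 16.88
tcp_pos: [0.5287, 0.0139, 0.0057]
tcp_rot: [[-0.996, -0.092, 0.001], [-0.092, 0.996, -0.002], [-0.001, -0.002, -1.0]]
ft_force: [0.6, -11.5, 0.2]
opening: 0.0554
gripper_force: 5.6
```

{"fn": "jog_arm", "kwargs": {
  "moves": [
    {"rx":0,"ry":0,"rz":0,"tx":0,"ty":0.0015,"tz":0,"hand":0.35},
    {"rx":0,"ry":0,"rz":0,"tx":0,"ty":0,"tz":0,"hand":0.35}
  ]
}}

```text
time: 17.12
tcp_pos: [0.5286, 0.014, 0.0057]
tcp_rot: [[-0.996, -0.09, 0.001], [-0.09, 0.996, -0.003], [-0.001, -0.003, -1.0]]
ft_force: [1.1, -18.2, 1.4]
opening: 0.0555
gripper_force: 9.2
```

```bash
python3 -c "
from h import *
p,R=st();print(g_of(p));print(arm.get_state()['ft_torque'])"
```

```text
t 17.12 p [528.6  14.    5.7] yaw 185.19 tilt [-0.0008 -0.003 ] j [-0.32  0.58  0.29  2.   -0.28  0.59  1.82] F [  1.1 -18.2   1.4] op 55.5 gf 9.2
[-23.    4.2]
[-3.98641438e+00 -3.44675267e-01 -3.91053080e-03]
```

{"fn": "jog_arm", "kwargs": {
  "moves": [
    {"rx":0,"ry":0,"rz":0,"tx":0,"ty":-0.006,"tz":0,"hand":0.3},
    {"rx":0,"ry":0,"rz":0,"tx":0,"ty":0,"tz":-0.02,"hand":0.3},
    {"rx":0,"ry":0,"rz":0,"tx":0,"ty":0,"tz":-0.05,"hand":0.3},
    {"rx":0,"ry":0,"rz":0,"tx":0,"ty":0,"tz":-0.05,"hand":1},
    {"rx":0,"ry":0,"rz":0,"tx":0,"ty":0,"tz":-0.05,"hand":1},
    {"rx":0,"ry":0,"rz":0,"tx":0,"ty":0,"tz":0,"hand":1}
  ]
}}

```text
time: 17.88
tcp_pos: [0.5305, 0.0114, 0.179]
tcp_rot: [[-0.996, -0.094, 0.006], [-0.094, 0.996, 0.002], [-0.006, 0.001, -1.0]]
ft_force: [0.3, 0.7, -0.2]
opening: 0.0053
gripper_force: 0.0
```

```bash
sed -i 's/551.9,12.0/551.9,12.5/' h.py; python3 -c "
from h import *
x,y=gw(38,0);go(x,y,160,185.4)
w=cam('wrist');blocks(w,.031,(0,0,640,480));save(w,'w9.png')
T=cam('top');blocks(T,.021)
blk=cam('side');blocks(blk,.031)
i=np.hstack([cv2.resize(w['image'],(480,360)),T['image'][170:310,230:430].repeat(2,0).repeat(2,1)[:280,:320].copy() if 0 else cv2.resize(T['image'][180:300,250:357],(320,360))]);cv2.imwrite('pics/c9.png',i[:,:,::-1])"
```

```text
t 17.88 p [530.5  11.4 179. ] yaw 185.37 tilt [-0.0059  0.001 ] j [-0.41  0.31  0.39  1.91 -0.15  0.94  1.72] F [ 0.3  0.7 -0.2] op 5.3 gf 0.0
  rz -0.001 | tx -59.4 ty -1.0 tz 19.0
yellow [316. 235.] c 551.6 12.7 LxW 100 48 ang 5.0
black [83. 98.] c 451.9 -190.7 LxW 96 48 ang -2.7
red [445. 220.] c 592.9 -363.0 LxW 100 48 ang 2.1
black [ 66. 319.] c 361.4 580.8 LxW 116 39 ang 28.5
black [382. 277.] c 452.9 -197.2 LxW 97 47 ang -1.9
yellow [316. 254.] c 551.2 13.6 LxW 102 49 ang 5.5
red [456. 357.] c 585.4 -364.5 LxW 95 44 ang 2.2
black [344. 340.] c 446.1 -201.6 LxW 95 44 ang -2.8
black [ 18. 275.] c -3.6 353.2 LxW 97 51 ang -35.6
```

View pics/c9.png

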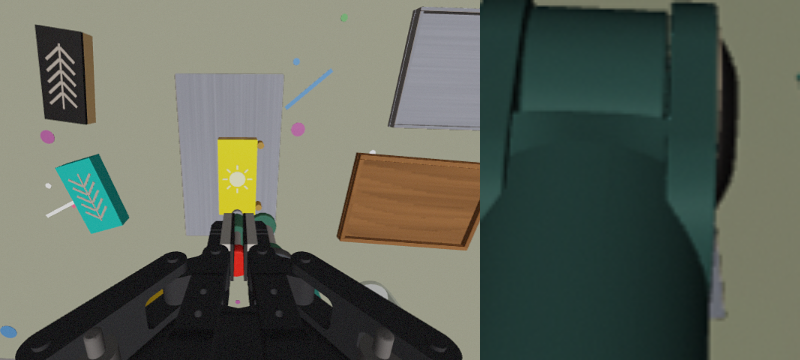

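Yellow is home: it lies along both dowels at (237,178) in the wrist view, and its measured centre (551.6,12.7) matches the gauge origin. Next I'll press the knob.

{"fn": "jog_arm", "kwargs": {
  "moves": [
    {"rx":0,"ry":0,"rz":0,"tx":-0.03,"ty":-0.0005,"tz":0,"hand":1},
    {"rx":0,"ry":0,"rz":0,"tx":-0.0295,"ty":-0.0005,"tz":0,"hand":1},
    {"rx":0,"ry":0,"rz":0,"tx":0,"ty":0,"tz":0.02,"hand":1},
    {"rx":0,"ry":0,"rz":0,"tx":0,"ty":0,"tz":0.015,"hand":1},
    {"rx":0,"ry":0,"rz":0,"tx":0,"ty":0,"tz":0,"hand":1}
  ]
}}

```text
time: 18.65
tcp_pos: [0.5872, 0.0155, 0.1391]
tcp_rot: [[-0.996, -0.093, -0.003], [-0.093, 0.996, -0.0], [0.003, -0.0, -1.0]]
ft_force: [-2.1, -0.2, 2.3]
opening: -0.0
gripper_force: 1.3
```

{"fn": "jog_arm", "kwargs": {
  "moves": [
    {"rx":0,"ry":0,"rz":0,"tx":0,"ty":0,"tz":0.006,"hand":1},
    {"rx":0,"ry":0,"rz":0,"tx":0,"ty":0,"tz":0.004,"hand":1},
    {"rx":0,"ry":0,"rz":0,"tx":0,"ty":0,"tz":0.004,"hand":1},
    {"rx":0,"ry":0,"rz":0,"tx":0,"ty":0,"tz":0,"hand":1}
  ]
}}

```text
time: 19.15
tcp_pos: [0.588, 0.0154, 0.1266]
tcp_rot: [[-0.996, -0.093, -0.0], [-0.093, 0.996, -0.0], [0.0, -0.0, -1.0]]
ft_force: [-3.7, -0.9, 5.2]
opening: 0.0002
gripper_force: 2.5
```

{"fn": "jog_arm", "kwargs": {
  "moves": [
    {"rx":0,"ry":0,"rz":0,"tx":0,"ty":0,"tz":0.004,"hand":1},
    {"rx":0,"ry":0,"rz":0,"tx":0,"ty":0,"tz":0.003,"hand":1},
    {"rx":0,"ry":0,"rz":0,"tx":0,"ty":0,"tz":0,"hand":1}
  ]
}}

```text
time: 19.52
tcp_pos: [0.5882, 0.0154, 0.1197]
tcp_rot: [[-0.996, -0.093, 0.0], [-0.093, 0.996, -0.0], [-0.0, -0.0, -1.0]]
ft_force: [-3.5, -0.0, 5.2]
opening: -0.0001
gripper_force: 3.0
```

```bash
python3 -c "
from h import *
p,R=st();print(g_of(p))"
```

```text
t 19.52 p [588.2  15.4 119.7] yaw 185.34 tilt [-0.0002 -0.0001] j [-0.36  0.49  0.36  1.81 -0.22  0.88  1.77] F [-3.5 -0.   5.2] op -0.1 gf 3.0
[36.4 -0.5]
```

{"fn": "jog_arm", "kwargs": {
  "moves": [
    {"rx":0,"ry":0,"rz":0,"tx":0,"ty":0,"tz":0.002,"hand":1},
    {"rx":0,"ry":0,"rz":0,"tx":0,"ty":0,"tz":0,"hand":1}
  ]
}}

```text
time: 19.77
tcp_pos: [0.5883, 0.0154, 0.1191]
tcp_rot: [[-0.996, -0.093, 0.001], [-0.093, 0.996, 0.001], [-0.001, 0.0, -1.0]]
ft_force: [-12.6, -0.4, 27.4]
opening: -0.0001
gripper_force: 13.5
```

{"fn": "jog_arm", "kwargs": {
  "moves": [
    {"rx":0,"ry":0,"rz":0,"tx":0,"ty":0,"tz":0.0015,"hand":1},
    {"rx":0,"ry":0,"rz":0,"tx":0,"ty":0,"tz":0,"hand":1}
  ]
}}

```text
time: 20.02
tcp_pos: [0.5885, 0.0155, 0.1189]
tcp_rot: [[-0.996, -0.093, 0.001], [-0.093, 0.996, 0.001], [-0.002, 0.001, -1.0]]
ft_force: [-21.7, -0.0, 49.5]
opening: -0.0004
gripper_force: 24.5
```

{"fn": "jog_arm", "kwargs": {
  "moves": [
    {"rx":0,"ry":0,"rz":0,"tx":0,"ty":0,"tz":0.0015,"hand":1},
    {"rx":0,"ry":0,"rz":0,"tx":0,"ty":0,"tz":0,"hand":1}
  ]
}}

```text
time: 20.27
tcp_pos: [0.5887, 0.0155, 0.1186]
tcp_rot: [[-0.996, -0.093, 0.002], [-0.093, 0.996, 0.002], [-0.002, 0.002, -1.0]]
ft_force: [-30.3, -0.4, 70.3]
opening: 0.0006
gripper_force: 35.6
```

```bash
python3 -c "
from h import *
p,R=st();S=cam('side');save(S,'s10.png')
cv2.imwrite('pics/c10.png',cv2.resize(S['image'][170:300,250:420],(790,600),interpolation=cv2.INTER_CUBIC)[:,:,::-1])"
```

```text
t 20.27 p [588.7  15.5 118.6] yaw 185.32 tilt [-0.0022  0.0015] j [-0.36  0.49  0.36  1.81 -0.22  0.88  1.77] F [-30.3  -0.4  70.3] op 0.6 gf 35.6
```

View pics/c10.png

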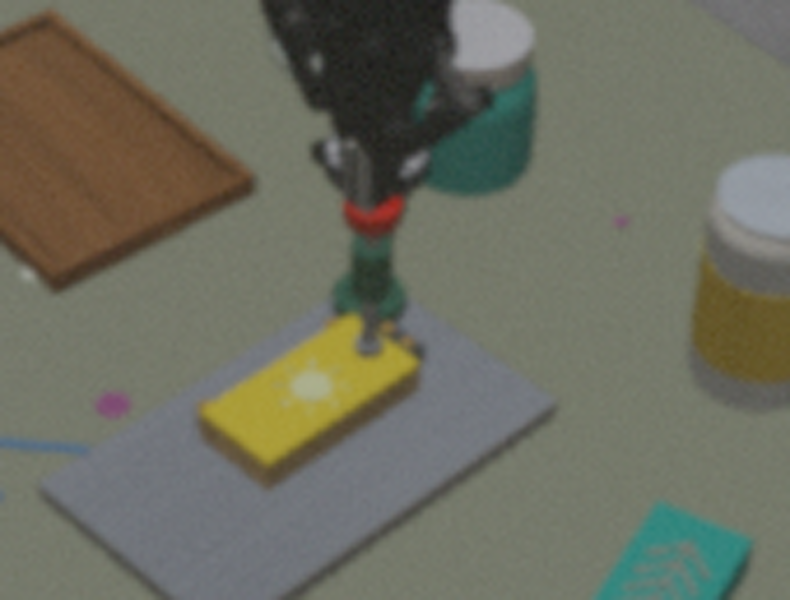

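The side crop shows the foot on yellow's face at (370,345), with the knob pressed. Against the knob's free height the travel is about 21 mm, so yellow is low (19 mm, which the depth also gave) and goes in the wooden tray.

{"fn": "jog_arm", "kwargs": {
  "moves": [
    {"rx":0,"ry":0,"rz":0,"tx":0,"ty":0,"tz":-0.01,"hand":1},
    {"rx":0,"ry":0,"rz":0,"tx":0,"ty":0,"tz":-0.025,"hand":1},
    {"rx":0,"ry":0,"rz":0,"tx":0,"ty":0,"tz":-0.025,"hand":1},
    {"rx":0,"ry":0,"rz":0,"tx":0.03,"ty":0,"tz":0,"hand":0.3},
    {"rx":0,"ry":0,"rz":0,"tx":0.031,"ty":0,"tz":0,"hand":0.3},
    {"rx":0,"ry":0,"rz":0,"tx":0,"ty":0,"tz":0,"hand":0.3}
  ]
}}

```text
time: 21.08
tcp_pos: [0.5262, 0.0098, 0.1749]
tcp_rot: [[-0.996, -0.093, 0.0], [-0.093, 0.996, 0.001], [-0.0, 0.001, -1.0]]
ft_force: [1.4, -0.7, -0.2]
opening: 0.0543
gripper_force: 0.0
```

```bash
python3 -c "
from h import *
x,y=gw(-24,0);go(x,y,6,185.4)
w=cam('wrist');P=pts(w)
T=cam('top');blocks(T,.021)
blocks(w,.031,(0,0,640,480))
for col in ('yellow','black'):
  m=cv2.erode(mask(w,col),np.ones((7,7)))>0
  q=P[m];q=q[(abs(q[:,2]-20)<25)];print(col,np.median(q,0).round(1),len(q))"
```

```text
t 21.07 p [526.2   9.8 174.9] yaw 185.33 tilt [-0.0004  0.0006] j [-0.41  0.31  0.4   1.92 -0.15  0.94  1.72] F [ 1.4 -0.7 -0.2] op 54.3 gf 0.0
  rz -0.001 | tx -1.9 ty 0.3 tz 168.9
red [445. 220.] c 592.9 -363.0 LxW 100 48 ang 2.1
black [ 66. 319.] c 361.4 580.8 LxW 116 39 ang 28.5
black [382. 277.] c 452.9 -197.2 LxW 97 47 ang -1.9
yellow [318. 242.] c 551.6 12.5 LxW 100 48 ang 4.7
black [ 83. 105.] c 451.8 -190.7 LxW 96 48 ang -2.6
yellow [532.9  11.1  30.3] 2789
black [ 428.3 -194.1   22.4] 2381
```

{"fn": "jog_arm", "kwargs": {
  "moves": [
    {"rx":0,"ry":0,"rz":0,"tx":-0.001,"ty":0,"tz":0.05,"hand":0.3},
    {"rx":0,"ry":0,"rz":0,"tx":0,"ty":0,"tz":0.05,"hand":0.3},
    {"rx":0,"ry":0,"rz":0,"tx":0,"ty":0,"tz":0.04,"hand":0.3},
    {"rx":0,"ry":0,"rz":0,"tx":0,"ty":0,"tz":0.02,"hand":0.3},
    {"rx":0,"ry":0,"rz":0,"tx":0,"ty":0,"tz":0.009,"hand":0.3},
    {"rx":0,"ry":0,"rz":0,"tx":0,"ty":0,"tz":0,"hand":0.7},
    {"rx":0,"ry":0,"rz":0,"tx":0,"ty":0,"tz":0,"hand":1},
    {"rx":0,"ry":0,"rz":0,"tx":0,"ty":0,"tz":0,"hand":1},
    {"rx":0,"ry":0,"rz":0,"tx":0,"ty":0,"tz":0,"hand":1}
  ]
}}

```text
time: 22.3
tcp_pos: [0.5287, 0.0098, 0.0059]
tcp_rot: [[-0.996, -0.093, 0.001], [-0.093, 0.996, -0.0], [-0.001, -0.0, -1.0]]
ft_force: [-0.6, -3.0, -0.2]
opening: 0.0465
gripper_force: 62.5
```

{"fn": "jog_arm", "kwargs": {
  "moves": [
    {"rx":0,"ry":0,"rz":0,"tx":0,"ty":-0.003,"tz":-0.0005,"hand":1},
    {"rx":0,"ry":0,"rz":0,"tx":0.01,"ty":-0.01,"tz":0,"hand":1},
    {"rx":0,"ry":0,"rz":0,"tx":0.01,"ty":-0.01,"tz":0,"hand":1},
    {"rx":0,"ry":0,"rz":0,"tx":0.025,"ty":0,"tz":0,"hand":1},
    {"rx":0,"ry":0,"rz":0,"tx":0.025,"ty":0,"tz":0,"hand":1},
    {"rx":0,"ry":0,"rz":0,"tx":0,"ty":0,"tz":-0.03,"hand":1},
    {"rx":0,"ry":0,"rz":0,"tx":0,"ty":0,"tz":-0.05,"hand":1},
    {"rx":0,"ry":0,"rz":0,"tx":0,"ty":0,"tz":-0.03,"hand":1}
  ]
}}

```text
time: 23.3
tcp_pos: [0.4606, -0.0203, 0.1179]
tcp_rot: [[-0.996, -0.092, 0.002], [-0.092, 0.996, 0.0], [-0.002, 0.0, -1.0]]
ft_force: [-0.2, 0.6, -1.2]
opening: 0.0467
gripper_force: 62.4
```

```bash
python3 -c "
from h import *
p,R=st();print(g_of(p));w=cam('wrist');blocks(w,.031+(p[2]-6)/1000)
c=np.array([571.5,260.0+44]);go(c[0]-24,c[1],115,180.6)"
```

```text
t 23.3 p [460.6 -20.3 117.9] yaw 185.29 tilt [-0.0016  0.0001] j [-0.38  0.29  0.41  2.12 -0.16  0.76  1.8 ] F [-0.2  0.6 -1.2] op 46.7 gf 62.4
[-94.  -24.1]
yellow [318. 332.] c 470.9 -18.8 LxW 76 48 ang 5.2
t 23.35 p [461.9 -20.4 120.6] yaw 185.27 tilt [-0.0049  0.0004] j [-0.38  0.28  0.41  2.11 -0.16  0.77  1.79] F [ 4.4 -0.6  5. ] op 46.4 gf 62.5
  rz 0.082 | tx -88.9 ty 323.5 tz 5.6
```

{"fn": "jog_arm", "kwargs": {
  "moves": [
    {"rx":0,"ry":0,"rz":0.082,"tx":0,"ty":0,"tz":0,"hand":1},
    {"rx":0,"ry":0,"rz":0,"tx":0,"ty":0.054,"tz":0,"hand":1},
    {"rx":0,"ry":0,"rz":0,"tx":0,"ty":0.054,"tz":0,"hand":1},
    {"rx":0,"ry":0,"rz":0,"tx":0,"ty":0.054,"tz":0,"hand":1},
    {"rx":0,"ry":0,"rz":0,"tx":-0.015,"ty":0.054,"tz":0,"hand":1},
    {"rx":0,"ry":0,"rz":0,"tx":-0.025,"ty":0.054,"tz":0,"hand":1},
    {"rx":0,"ry":0,"rz":0,"tx":-0.025,"ty":0.05,"tz":0,"hand":1},
    {"rx":0,"ry":0,"rz":0,"tx":-0.022,"ty":0.003,"tz":0.015,"hand":1},
    {"rx":0,"ry":0,"rz":0,"tx":0,"ty":0,"tz":0.015,"hand":1},
    {"rx":0,"ry":0,"rz":0,"tx":0,"ty":0,"tz":0,"hand":1}
  ]
}}

```text
time: 24.6
tcp_pos: [0.5431, 0.303, 0.0846]
tcp_rot: [[-1.0, -0.01, -0.002], [-0.01, 1.0, -0.002], [0.002, -0.002, -1.0]]
ft_force: [-0.6, 0.6, -0.8]
opening: 0.0465
gripper_force: 62.5
```

```bash
python3 -c "
from h import *
p,R=st();w=cam('wrist');blocks(w,.031+(p[2]-6)/1000);save(w,'w11.png')
go(571.5-24,304,1,180.6)
T=cam('top');blocks(T,.021,amin=300)"
```

```text
t 24.6 p [543.1 303.   84.6] yaw 180.58 tilt [ 0.0023 -0.0016] j [-0.77  0.59  0.28  1.73 -0.21  0.85  1.19] F [-0.6  0.6 -0.8] op 46.5 gf 62.5
yellow [318. 332.] c 553.5 303.6 LxW 76 48 ang 0.6
t 24.65 p [543.5 303.4  85.6] yaw 180.6 tilt [ 0.0013 -0.0008] j [-0.77  0.58  0.28  1.73 -0.21  0.85  1.19] F [-0.  -0.7 -0.9] op 46.3 gf 62.5
  rz -0.000 | tx -4.0 ty 0.6 tz 84.6
red [445. 220.] c 592.9 -363.0 LxW 100 48 ang 2.1
black [382. 277.] c 452.9 -197.2 LxW 97 47 ang -1.9
```

View pics/w11.png

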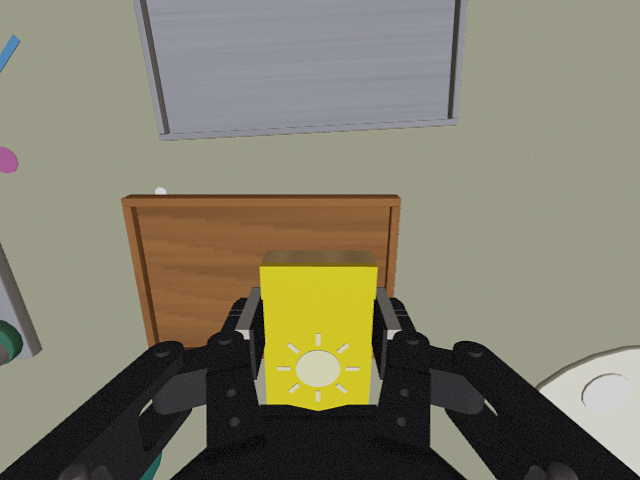

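The wrist view shows yellow square over the wooden tray, whose near wall is at row 201 and right wall near (393,260). Lowering it there.

{"fn": "jog_arm", "kwargs": {
  "moves": [
    {"rx":0,"ry":0,"rz":0,"tx":-0.004,"ty":-0.003,"tz":0.025,"hand":1},
    {"rx":0,"ry":0,"rz":0,"tx":0,"ty":0,"tz":0.03,"hand":1},
    {"rx":0,"ry":0,"rz":0,"tx":0,"ty":0,"tz":0.018,"hand":1},
    {"rx":0,"ry":0,"rz":0,"tx":0,"ty":0,"tz":0.008,"hand":1},
    {"rx":0,"ry":0,"rz":0,"tx":0,"ty":0,"tz":0.0025,"hand":1},
    {"rx":0,"ry":0,"rz":0,"tx":0,"ty":0,"tz":0,"hand":1}
  ]
}}

```text
time: 25.45
tcp_pos: [0.5486, 0.3017, 0.0032]
tcp_rot: [[-1.0, -0.011, 0.001], [-0.011, 1.0, 0.0], [-0.001, 0.0, -1.0]]
ft_force: [0.2, 0.0, -0.4]
opening: 0.0467
gripper_force: 62.5
```

{"fn": "jog_arm", "kwargs": {
  "moves": [
    {"rx":0,"ry":0,"rz":0,"tx":0,"ty":0,"tz":0,"hand":0.35},
    {"rx":0,"ry":0,"rz":0,"tx":0,"ty":0,"tz":0,"hand":0.35},
    {"rx":0,"ry":0,"rz":0,"tx":0,"ty":0,"tz":-0.02,"hand":0.35},
    {"rx":0,"ry":0,"rz":0,"tx":0,"ty":0,"tz":-0.05,"hand":0.35},
    {"rx":0,"ry":0,"rz":0,"tx":0,"ty":0,"tz":-0.05,"hand":0},
    {"rx":0,"ry":0,"rz":0,"tx":0,"ty":0,"tz":-0.05,"hand":0},
    {"rx":0,"ry":0,"rz":0,"tx":0.02,"ty":0,"tz":-0.02,"hand":0}
  ]
}}

```text
time: 26.32
tcp_pos: [0.5298, 0.3012, 0.197]
tcp_rot: [[-1.0, -0.01, 0.005], [-0.01, 1.0, 0.003], [-0.005, 0.002, -1.0]]
ft_force: [-0.7, -0.3, -1.8]
opening: 0.0854
gripper_force: 0.0
```

```bash
python3 -c "
from h import *
w=cam('wrist');blocks(w,.025);S=cam('side');blocks(S,.025);blocks(S,.021)
P=pts(w);m=cv2.erode(mask(w,'yellow'),np.ones((7,7)))>0;q=P[m];print(np.percentile(q,[5,50,95],0).round(1))
T=cam('top');blocks(T,.021)
r=np.radians(2.1);go(592.7-24*np.cos(r),-362.8-24*np.sin(r),160,182.1)"
```

```text
yellow [318. 247.] c 571.6 302.1 LxW 100 49 ang 0.0
yellow [252. 188.] c 572.1 305.0 LxW 102 52 ang -1.1
red [457. 357.] c 588.7 -361.9 LxW 95 44 ang 1.8
black [343. 340.] c 449.3 -198.5 LxW 96 45 ang -2.6
yellow [252. 188.] c 574.7 309.4 LxW 102 52 ang -1.1
red [457. 357.] c 591.4 -360.5 LxW 95 44 ang 1.8
black [343. 340.] c 451.3 -196.3 LxW 97 45 ang -2.6
[[527.7 282.5  23.1]
 [554.9 302.1  24.3]
 [615.4 321.7  25.4]]
yellow [180. 232.] c 573.3 302.3 LxW 100 48 ang -0.5
red [445. 220.] c 592.9 -363.0 LxW 100 48 ang 2.1
black [382. 277.] c 452.9 -197.2 LxW 97 47 ang -1.9
t 26.48 p [528.2 301.7 194.8] yaw 180.68 tilt [-0.0022  0.002 ] j [-0.81  0.43  0.32  1.7  -0.15  1.04  1.14] F [ 0.6 -0.5 -0.5] op 85.6 gf 0.0
  rz -0.025 | tx -16.1 ty -666.4 tz 34.8
```

Yellow lies flat in the wooden tray at (572,302). Red is next.

{"fn": "jog_arm", "kwargs": {
  "moves": [
    {"rx":0,"ry":0,"rz":-0.025,"tx":0,"ty":-0.055,"tz":0,"hand":0},
    {"rx":0,"ry":0,"rz":0,"tx":0,"ty":-0.056,"tz":0,"hand":0},
    {"rx":0,"ry":0,"rz":0,"tx":0,"ty":-0.056,"tz":0,"hand":0},
    {"rx":0,"ry":0,"rz":0,"tx":0,"ty":-0.056,"tz":0,"hand":0},
    {"rx":0,"ry":0,"rz":0,"tx":0,"ty":-0.056,"tz":0,"hand":0},
    {"rx":0,"ry":0,"rz":0,"tx":0,"ty":-0.056,"tz":0,"hand":0},
    {"rx":0,"ry":0,"rz":0,"tx":0,"ty":-0.056,"tz":0,"hand":0},
    {"rx":0,"ry":0,"rz":0,"tx":-0.003,"ty":-0.056,"tz":0,"hand":0},
    {"rx":0,"ry":0,"rz":0,"tx":-0.003,"ty":-0.056,"tz":0.01,"hand":0},
    {"rx":0,"ry":0,"rz":0,"tx":-0.003,"ty":-0.056,"tz":0.01,"hand":0},
    {"rx":0,"ry":0,"rz":0,"tx":-0.003,"ty":-0.056,"tz":0.01,"hand":0},
    {"rx":0,"ry":0,"rz":0,"tx":-0.004,"ty":-0.051,"tz":0.01,"hand":0}
  ]
}}

```text
time: 27.98
tcp_pos: [0.5665, -0.3661, 0.1517]
tcp_rot: [[-0.999, -0.036, -0.001], [-0.036, 0.999, -0.0], [0.001, 0.0, -1.0]]
ft_force: [0.7, 0.3, 0.6]
opening: 0.0856
gripper_force: 0.0
```

```bash
python3 -c "
from h import *
w=cam('wrist');blocks(w,.021);T=cam('top');blocks(T,.021)
P=pts(w)
for col in ('red','black'):
  m=cv2.erode(mask(w,col),np.ones((7,7)))>0;q=P[m];q=q[abs(q[:,2]-20)<25];print(col,np.median(q,0).round(1))
r=np.radians(2.1);go(592.9-24*np.cos(r),-363-24*np.sin(r),-7,182.1)"
```

```text
red [320. 246.] c 592.3 -362.6 LxW 101 47 ang 2.2
black [541.  82.] c 451.5 -198.1 LxW 100 50 ang -2.6
yellow [179. 232.] c 573.2 301.9 LxW 100 50 ang -0.9
red [444. 222.] c 592.9 -363.0 LxW 100 48 ang 2.1
black [ 66. 319.] c 361.4 580.8 LxW 116 39 ang 28.5
black [382. 278.] c 452.9 -197.2 LxW 97 47 ang -1.9
red [ 583.2 -363.3   22.3]
black [ 488.  -185.5   22.3]
t 28.07 p [ 564.4 -369.9  150.7] yaw 181.71 tilt [ 0.0034 -0.002 ] j [ 0.2   0.62  0.49  1.55 -0.32  1.05  2.37] F [-1.  -0.3  0.2] op 85.9 gf 0.0
  rz -0.007 | tx -4.7 ty 5.8 tz 157.7
```

{"fn": "jog_arm", "kwargs": {
  "moves": [
    {"rx":0,"ry":0,"rz":-0.007,"tx":-0.0045,"ty":0.006,"tz":0.03,"hand":0},
    {"rx":0,"ry":0,"rz":0,"tx":0,"ty":0,"tz":0.04,"hand":0},
    {"rx":0,"ry":0,"rz":0,"tx":0,"ty":0,"tz":0.03,"hand":0},
    {"rx":0,"ry":0,"rz":0,"tx":0,"ty":0,"tz":0,"hand":0},
    {"rx":0,"ry":0,"rz":0,"tx":0,"ty":0,"tz":0,"hand":0}
  ]
}}

```text
time: 28.7
tcp_pos: [0.5716, -0.3581, 0.0537]
tcp_rot: [[-0.999, -0.043, 0.001], [-0.043, 0.999, -0.001], [-0.001, -0.001, -1.0]]
ft_force: [0.7, -0.5, 0.9]
opening: 0.0855
gripper_force: 0.0
```

```bash
python3 -c "
from h import *
r=np.radians(2.1);go(592.7-24*np.cos(r),-362.9-24*np.sin(r),-6.5,182.1)"
```

```text
t 28.7 p [ 571.6 -358.1   53.7] yaw 182.47 tilt [-0.0007 -0.0008] j [ 0.22  0.73  0.44  1.61 -0.37  0.88  2.41] F [ 0.7 -0.5  0.9] op 85.5 gf 0.0
  rz 0.006 | tx 3.1 ty -5.5 tz 60.2
```

{"fn": "jog_arm", "kwargs": {
  "moves": [
    {"rx":0,"ry":0,"rz":0.006,"tx":0.003,"ty":-0.0055,"tz":0.015,"hand":0},
    {"rx":0,"ry":0,"rz":0,"tx":0,"ty":0,"tz":0.02,"hand":0},
    {"rx":0,"ry":0,"rz":0,"tx":0,"ty":0,"tz":0.015,"hand":0},
    {"rx":0,"ry":0,"rz":0,"tx":0,"ty":0,"tz":0.01,"hand":0},
    {"rx":0,"ry":0,"rz":0,"tx":0,"ty":0,"tz":0,"hand":0.3},
    {"rx":0,"ry":0,"rz":0,"tx":0,"ty":0,"tz":0,"hand":0.5},
    {"rx":0,"ry":0,"rz":0,"tx":0,"ty":0,"tz":0,"hand":1},
    {"rx":0,"ry":0,"rz":0,"tx":0,"ty":0,"tz":0,"hand":1},
    {"rx":0,"ry":0,"rz":0,"tx":0,"ty":0,"tz":0,"hand":1}
  ]
}}

```text
time: 29.82
tcp_pos: [0.5689, -0.3635, -0.0066]
tcp_rot: [[-0.999, -0.037, 0.001], [-0.037, 0.999, -0.001], [-0.001, -0.001, -1.0]]
ft_force: [-0.6, -0.2, 6.4]
opening: 0.0467
gripper_force: 62.7
```

{"fn": "jog_arm", "kwargs": {
  "moves": [
    {"rx":0,"ry":0,"rz":0,"tx":0,"ty":0,"tz":-0.02,"hand":1},
    {"rx":0,"ry":0,"rz":0,"tx":0,"ty":0,"tz":-0.03,"hand":1},
    {"rx":0,"ry":0,"rz":0,"tx":0,"ty":0,"tz":-0.04,"hand":1},
    {"rx":0,"ry":0,"rz":0,"tx":0,"ty":0,"tz":0,"hand":1}
  ]
}}

```text
time: 30.32
tcp_pos: [0.57, -0.3644, 0.0871]
tcp_rot: [[-0.999, -0.037, 0.005], [-0.037, 0.999, -0.003], [-0.005, -0.003, -1.0]]
ft_force: [-0.3, 0.6, -0.8]
opening: 0.0471
gripper_force: 61.9
```

```bash
python3 -c "
from h import *
p,R=st();w=cam('wrist');blocks(w,.023+(p[2]+6.5)/1000,cols=('red',))
x,y=gw(-88,-24);go(x,y,83,185.4);T=cam('top');blocks(T)
m=mask(w,'red');q=max(cv2.findContours(m,cv2.RETR_EXTERNAL,cv2.CHAIN_APPROX_NONE)[0],key=cv2.contourArea).reshape(-1,2)
W=ray(w,q,.023+(p[2]+6.5)/1000)*1000;L=(W-p)@R;print('near end off',np.percentile(L[:,0],99.5),'y',np.percentile(L[:,1],[1,99]))"
```

```text
t 30.32 p [ 570.  -364.4   87.1] yaw 182.13 tilt [-0.005 -0.003] j [ 0.21  0.69  0.46  1.59 -0.36  0.93  2.4 ] F [-0.3  0.6 -0.8] op 47.1 gf 61.9
red [318. 335.] c 578.3 -363.4 LxW 71 48 ang 1.9
t 30.38 p [ 569.3 -363.6   85. ] yaw 182.14 tilt [-0.0029 -0.0015] j [ 0.21  0.69  0.46  1.6  -0.36  0.93  2.4 ] F [-0.4  0.1 -0.7] op 46.9 gf 61.9
  rz -0.057 | tx 69.9 ty 352.1 tz 2.0
yellow [179. 232.] c 573.2 301.9 LxW 100 50 ang -0.9
black [ 66. 319.] c 361.6 580.9 LxW 116 39 ang 28.5
black [382. 278.] c 452.9 -197.4 LxW 98 46 ang -3.9
near end off 26.826784253286466 y [-23.17607844  24.162715  ]
```

{"fn": "jog_arm", "kwargs": {
  "moves": [
    {"rx":0,"ry":0,"rz":-0.057,"tx":0.01,"ty":0.04,"tz":0,"hand":1},
    {"rx":0,"ry":0,"rz":0,"tx":0.01,"ty":0.052,"tz":0,"hand":1},
    {"rx":0,"ry":0,"rz":0,"tx":0.01,"ty":0.052,"tz":0,"hand":1},
    {"rx":0,"ry":0,"rz":0,"tx":0.01,"ty":0.052,"tz":0,"hand":1},
    {"rx":0,"ry":0,"rz":0,"tx":0.01,"ty":0.052,"tz":0,"hand":1},
    {"rx":0,"ry":0,"rz":0,"tx":0.01,"ty":0.052,"tz":0,"hand":1},
    {"rx":0,"ry":0,"rz":0,"tx":0.01,"ty":0.052,"tz":0,"hand":1},
    {"rx":0,"ry":0,"rz":0,"tx":0,"ty":0,"tz":0.02,"hand":1},
    {"rx":0,"ry":0,"rz":0,"tx":0,"ty":0,"tz":0,"hand":1},
    {"rx":0,"ry":0,"rz":0,"tx":0,"ty":0,"tz":0,"hand":1}
  ]
}}

```text
time: 31.68
tcp_pos: [0.468, -0.0195, 0.0628]
tcp_rot: [[-0.996, -0.093, -0.0], [-0.093, 0.996, -0.0], [0.0, -0.0, -1.0]]
ft_force: [0.6, -0.5, -0.5]
opening: 0.0467
gripper_force: 61.9
```

```bash
cat >> h.py <<'E'
def held(col,h,base=-6.5):
    p,R=st();print('gauge',g_of(p));w=cam('wrist');z=(h+p[2]-base)/1000
    blocks(w,z,cols=(col,));m=mask(w,col)
    q=max(cv2.findContours(m,cv2.RETR_EXTERNAL,cv2.CHAIN_APPROX_NONE)[0],key=cv2.contourArea).reshape(-1,2)
    L=(ray(w,q,z)*1000-p)@R;print('near end off',np.percentile(L[:,0],99.5).round(1),'y',np.percentile(L[:,1],[1,99]).round(1));return w
E
python3 -c "
from h import *
held('red',23);x,y=gw(-88,-24);go(x,y,6.5,185.4)"
```

```text
t 31.68 p [468.  -19.5  62.8] yaw 185.32 tilt [ 0.0004 -0.0004] j [-0.39  0.41  0.44  2.13 -0.28  0.65  1.9 ] F [ 0.6 -0.5 -0.5] op 46.7 gf 61.9
gauge [-86.6 -23.9]
red [318. 334.] c 475.7 -18.2 LxW 72 48 ang 5.3
near end off 26.7 y [-23.2  24.2]
t 31.73 p [468.1 -19.5  62.9] yaw 185.32 tilt [-0.     -0.0004] j [-0.39  0.41  0.44  2.13 -0.28  0.65  1.9 ] F [-0.2  0.3 -0.1] op 46.7 gf 61.9
  rz -0.001 | tx 1.6 ty -0.1 tz 56.4
```

{"fn": "jog_arm", "kwargs": {
  "moves": [
    {"rx":0,"ry":0,"rz":0,"tx":0,"ty":0,"tz":0.025,"hand":1},
    {"rx":0,"ry":0,"rz":0,"tx":0,"ty":0,"tz":0.02,"hand":1},
    {"rx":0,"ry":0,"rz":0,"tx":0,"ty":0,"tz":0.0115,"hand":1},
    {"rx":0,"ry":0,"rz":0,"tx":0,"ty":0,"tz":0,"hand":1},
    {"rx":0,"ry":0,"rz":0,"tx":-0.02,"ty":0,"tz":0,"hand":1},
    {"rx":0,"ry":0,"rz":0,"tx":-0.02,"ty":0,"tz":0,"hand":1},
    {"rx":0,"ry":0,"rz":0,"tx":-0.014,"ty":0,"tz":0,"hand":1},
    {"rx":0,"ry":0,"rz":0,"tx":-0.004,"ty":0,"tz":0,"hand":1},
    {"rx":0,"ry":0,"rz":0,"tx":0,"ty":0,"tz":0,"hand":1}
  ]
}}

```text
time: 32.85
tcp_pos: [0.5254, -0.0133, 0.0061]
tcp_rot: [[-0.996, -0.094, -0.0], [-0.094, 0.996, -0.0], [0.0, -0.0, -1.0]]
ft_force: [0.1, -0.5, -0.6]
opening: 0.0471
gripper_force: 63.5
```

{"fn": "jog_arm", "kwargs": {
  "moves": [
    {"rx":0,"ry":0,"rz":0,"tx":-0.002,"ty":0,"tz":0,"hand":1},
    {"rx":0,"ry":0,"rz":0,"tx":-0.001,"ty":0,"tz":0,"hand":1},
    {"rx":0,"ry":0,"rz":0,"tx":0,"ty":0,"tz":0,"hand":1}
  ]
}}

```text
time: 33.22
tcp_pos: [0.5286, -0.0129, 0.006]
tcp_rot: [[-0.996, -0.094, -0.0], [-0.094, 0.996, -0.0], [0.0, -0.0, -1.0]]
ft_force: [-0.0, 0.3, -0.5]
opening: 0.0467
gripper_force: 63.5
```

{"fn": "jog_arm", "kwargs": {
  "moves": [
    {"rx":0,"ry":0,"rz":0,"tx":-0.001,"ty":0,"tz":0,"hand":1},
    {"rx":0,"ry":0,"rz":0,"tx":-0.0005,"ty":0,"tz":0,"hand":1},
    {"rx":0,"ry":0,"rz":0,"tx":0,"ty":0,"tz":0,"hand":1}
  ]
}}

```text
time: 33.6
tcp_pos: [0.5302, -0.0128, 0.006]
tcp_rot: [[-0.996, -0.094, 0.0], [-0.094, 0.996, -0.0], [-0.0, -0.0, -1.0]]
ft_force: [0.6, 0.4, -0.1]
opening: 0.0473
gripper_force: 63.5
```

```bash
python3 -c "
from h import *
p,R=st();print(g_of(p))"
```

```text
t 33.6 p [530.2 -12.8   6. ] yaw 185.4 tilt [-0.     -0.0001] j [-0.33  0.6   0.37  2.   -0.36  0.61  1.95] F [ 0.6  0.4 -0.1] op 47.3 gf 63.5
[-24.  -23.1]
```

{"fn": "jog_arm", "kwargs": {
  "moves": [
    {"rx":0,"ry":0,"rz":0,"tx":-0.001,"ty":0,"tz":0,"hand":1},
    {"rx":0,"ry":0,"rz":0,"tx":0,"ty":0,"tz":0,"hand":1}
  ]
}}

```text
time: 33.85
tcp_pos: [0.531, -0.0127, 0.006]
tcp_rot: [[-0.996, -0.094, -0.0], [-0.094, 0.996, -0.0], [0.0, -0.0, -1.0]]
ft_force: [-0.8, 0.0, -0.4]
opening: 0.047
gripper_force: 63.5
```

{"fn": "jog_arm", "kwargs": {
  "moves": [
    {"rx":0,"ry":0,"rz":0,"tx":-0.001,"ty":0,"tz":0,"hand":1},
    {"rx":0,"ry":0,"rz":0,"tx":0,"ty":0,"tz":0,"hand":1}
  ]
}}

```text
time: 34.1
tcp_pos: [0.531, -0.0127, 0.0057]
tcp_rot: [[-0.996, -0.094, -0.002], [-0.094, 0.996, -0.0], [0.002, 0.0, -1.0]]
ft_force: [-7.2, -1.1, 2.5]
opening: 0.0465
gripper_force: 64.0
```

```bash
python3 -c "
from h import *
p,R=st();print(g_of(p))"
```

```text
t 34.1 p [531.  -12.7   5.7] yaw 185.39 tilt [0.0022 0.0002] j [-0.33  0.6   0.37  1.99 -0.36  0.61  1.95] F [-7.2 -1.1  2.5] op 46.5 gf 64.0
[-23.1 -23.2]
```

{"fn": "jog_arm", "kwargs": {
  "moves": [
    {"rx":0,"ry":0,"rz":0,"tx":0,"ty":0.008,"tz":0,"hand":1},
    {"rx":0,"ry":0,"rz":0,"tx":0,"ty":0.008,"tz":0,"hand":1},
    {"rx":0,"ry":0,"rz":0,"tx":0,"ty":0.0045,"tz":0,"hand":1},
    {"rx":0,"ry":0,"rz":0,"tx":0,"ty":0,"tz":0,"hand":1}
  ]
}}

```text
time: 34.6
tcp_pos: [0.5292, 0.0078, 0.0056]
tcp_rot: [[-0.996, -0.094, -0.002], [-0.094, 0.996, -0.0], [0.002, -0.0, -1.0]]
ft_force: [-6.4, -0.1, -0.4]
opening: 0.0468
gripper_force: 63.5
```

{"fn": "jog_arm", "kwargs": {
  "moves": [
    {"rx":0,"ry":0,"rz":0,"tx":0,"ty":0.0015,"tz":0,"hand":1},
    {"rx":0,"ry":0,"rz":0,"tx":0,"ty":0,"tz":0,"hand":1}
  ]
}}

```text
time: 34.85
tcp_pos: [0.5291, 0.0088, 0.0057]
tcp_rot: [[-0.996, -0.093, -0.002], [-0.093, 0.996, -0.001], [0.002, -0.0, -1.0]]
ft_force: [-5.5, -3.0, -0.9]
opening: 0.0466
gripper_force: 63.5
```

{"fn": "jog_arm", "kwargs": {
  "moves": [
    {"rx":0,"ry":0,"rz":0,"tx":0,"ty":0.0015,"tz":0,"hand":1},
    {"rx":0,"ry":0,"rz":0,"tx":0,"ty":0,"tz":0,"hand":1}
  ]
}}

```text
time: 35.1
tcp_pos: [0.529, 0.0099, 0.0057]
tcp_rot: [[-0.996, -0.093, -0.002], [-0.093, 0.996, -0.001], [0.002, -0.001, -1.0]]
ft_force: [-4.9, -4.8, -1.2]
opening: 0.0466
gripper_force: 63.5
```

```bash
python3 -c "
from h import *
p,R=st();print(g_of(p));print(arm.get_state()['ft_torque'])"
```

```text
t 35.1 p [529.    9.9   5.7] yaw 185.33 tilt [ 0.0018 -0.0008] j [-0.38  0.6   0.37  2.   -0.36  0.61  1.9 ] F [-4.9 -4.8 -1.2] op 46.6 gf 63.5
[-23.1  -0.5]
[-1.16404292  1.07664264 -0.35457543]
```

{"fn": "jog_arm", "kwargs": {
  "moves": [
    {"rx":0,"ry":0,"rz":0,"tx":0,"ty":0,"tz":0,"hand":0.35},
    {"rx":0,"ry":0,"rz":0,"tx":0,"ty":0,"tz":0,"hand":0.35},
    {"rx":0,"ry":0,"rz":0,"tx":0,"ty":0.003,"tz":0,"hand":0.35},
    {"rx":0,"ry":0,"rz":0,"tx":0,"ty":0.0015,"tz":0,"hand":0.35},
    {"rx":0,"ry":0,"rz":0,"tx":0,"ty":0,"tz":0,"hand":0.35}
  ]
}}

```text
time: 35.72
tcp_pos: [0.5298, 0.0139, 0.0062]
tcp_rot: [[-0.996, -0.093, 0.001], [-0.093, 0.996, -0.002], [-0.001, -0.002, -1.0]]
ft_force: [-0.0, -9.0, 2.0]
opening: 0.0556
gripper_force: 4.8
```

{"fn": "jog_arm", "kwargs": {
  "moves": [
    {"rx":0,"ry":0,"rz":0,"tx":0,"ty":0.0015,"tz":0,"hand":0.35},
    {"rx":0,"ry":0,"rz":0,"tx":0,"ty":0,"tz":0,"hand":0.35}
  ]
}}

```text
time: 35.98
tcp_pos: [0.5299, 0.0141, 0.0063]
tcp_rot: [[-0.996, -0.092, 0.001], [-0.092, 0.996, -0.003], [-0.001, -0.003, -1.0]]
ft_force: [0.9, -16.4, 2.8]
opening: 0.0558
gripper_force: 8.4
```

```bash
python3 -c "
from h import *
p,R=st();print(g_of(p));print(arm.get_state()['ft_torque'])"
```

```text
t 35.98 p [529.9  14.1   6.3] yaw 185.26 tilt [-0.0012 -0.003 ] j [-0.39  0.6   0.37  2.   -0.36  0.61  1.89] F [  0.9 -16.4   2.8] op 55.8 gf 8.4
[-21.8   3.7]
[-3.62904316 -0.22857513 -0.09112637]
```

{"fn": "jog_arm", "kwargs": {
  "moves": [
    {"rx":0,"ry":0,"rz":0,"tx":0,"ty":-0.006,"tz":0,"hand":0.3},
    {"rx":0,"ry":0,"rz":0,"tx":0,"ty":0,"tz":-0.02,"hand":0.3},
    {"rx":0,"ry":0,"rz":0,"tx":0,"ty":0,"tz":-0.05,"hand":0.3},
    {"rx":0,"ry":0,"rz":0,"tx":0,"ty":0,"tz":-0.05,"hand":1},
    {"rx":0,"ry":0,"rz":0,"tx":0,"ty":0,"tz":-0.05,"hand":1},
    {"rx":0,"ry":0,"rz":0,"tx":0,"ty":0,"tz":0,"hand":1},
    {"rx":0,"ry":0,"rz":0,"tx":0,"ty":0,"tz":0,"hand":1}
  ]
}}

```text
time: 36.85
tcp_pos: [0.5297, 0.0112, 0.1758]
tcp_rot: [[-0.996, -0.095, -0.0], [-0.095, 0.996, 0.0], [0.0, 0.0, -1.0]]
ft_force: [0.6, 0.1, 0.1]
opening: 0.0002
gripper_force: 0.0
```

```bash
python3 -c "
from h import *
x,y=gw(38,0);go(x,y,142,185.4)
w=cam('wrist');blocks(w,.035);T=cam('top');blocks(T)"
```

```text
t 36.85 p [529.7  11.2 175.8] yaw 185.43 tilt [0.0001 0.0004] j [-0.5   0.33  0.51  1.91 -0.2   0.95  1.77] F [0.6 0.1 0.1] op 0.2 gf 0.0
  rz 0.001 | tx -60.2 ty -0.8 tz 33.8
yellow [604. 282.] c 567.9 292.1 LxW 98 49 ang 0.0
red [317. 240.] c 551.9 12.4 LxW 100 47 ang 5.4
black [ 82. 100.] c 451.8 -188.0 LxW 95 48 ang -2.7
yellow [179. 232.] c 573.2 302.2 LxW 100 48 ang -0.5
black [ 66. 319.] c 361.4 580.8 LxW 116 39 ang 28.5
black [382. 277.] c 452.9 -197.2 LxW 97 47 ang -1.9
```

Red is home at (551.9,12.4). Pressing the knob.

{"fn": "jog_arm", "kwargs": {
  "moves": [
    {"rx":0,"ry":0,"rz":0,"tx":-0.03,"ty":-0.0005,"tz":0,"hand":1},
    {"rx":0,"ry":0,"rz":0,"tx":-0.03,"ty":-0.0005,"tz":0,"hand":1},
    {"rx":0,"ry":0,"rz":0,"tx":0,"ty":0,"tz":0.02,"hand":1},
    {"rx":0,"ry":0,"rz":0,"tx":0,"ty":0,"tz":0.014,"hand":1},
    {"rx":0,"ry":0,"rz":0,"tx":0,"ty":0,"tz":0.006,"hand":1},
    {"rx":0,"ry":0,"rz":0,"tx":0,"ty":0,"tz":0.006,"hand":1},
    {"rx":0,"ry":0,"rz":0,"tx":0,"ty":0,"tz":0.004,"hand":1},
    {"rx":0,"ry":0,"rz":0,"tx":0,"ty":0,"tz":0,"hand":1},
    {"rx":0,"ry":0,"rz":0,"tx":0,"ty":0,"tz":0,"hand":1}
  ]
}}

```text
time: 38.08
tcp_pos: [0.5896, 0.0154, 0.1264]
tcp_rot: [[-0.996, -0.094, -0.0], [-0.094, 0.996, 0.0], [0.0, 0.0, -1.0]]
ft_force: [-4.9, -0.1, 5.4]
opening: 0.0001
gripper_force: 2.5
```

{"fn": "jog_arm", "kwargs": {
  "moves": [
    {"rx":0,"ry":0,"rz":0,"tx":0,"ty":0,"tz":0.002,"hand":1},
    {"rx":0,"ry":0,"rz":0,"tx":0,"ty":0,"tz":0,"hand":1}
  ]
}}

```text
time: 38.33
tcp_pos: [0.5897, 0.0154, 0.1244]
tcp_rot: [[-0.996, -0.094, 0.0], [-0.094, 0.996, 0.0], [-0.0, 0.0, -1.0]]
ft_force: [-3.8, -0.8, 4.6]
opening: 0.0001
gripper_force: 2.7
```

```bash
python3 -c "
from h import *
p,R=st();print(g_of(p))"
```

```text
t 38.33 p [589.7  15.4 124.4] yaw 185.39 tilt [-0.0002  0.    ] j [-0.44  0.5   0.47  1.8  -0.28  0.9   1.82] F [-3.8 -0.8  4.6] op 0.1 gf 2.7
[37.9 -0.7]
```

{"fn": "jog_arm", "kwargs": {
  "moves": [
    {"rx":0,"ry":0,"rz":0,"tx":0,"ty":0,"tz":0.0015,"hand":1},
    {"rx":0,"ry":0,"rz":0,"tx":0,"ty":0,"tz":0,"hand":1}
  ]
}}

```text
time: 38.58
tcp_pos: [0.5898, 0.0154, 0.1233]
tcp_rot: [[-0.996, -0.094, 0.0], [-0.094, 0.996, 0.0], [-0.0, 0.0, -1.0]]
ft_force: [-6.0, -0.9, 10.3]
opening: -0.0
gripper_force: 5.3
```

{"fn": "jog_arm", "kwargs": {
  "moves": [
    {"rx":0,"ry":0,"rz":0,"tx":0,"ty":0,"tz":0.001,"hand":1},
    {"rx":0,"ry":0,"rz":0,"tx":0,"ty":0,"tz":0,"hand":1}
  ]
}}

```text
time: 38.83
tcp_pos: [0.5899, 0.0154, 0.1231]
tcp_rot: [[-0.996, -0.094, 0.001], [-0.094, 0.996, 0.001], [-0.001, 0.001, -1.0]]
ft_force: [-12.2, -0.4, 25.6]
opening: -0.0001
gripper_force: 12.7
```

Red stops 4 mm higher than yellow did (123.2 against 119.2), so it is full height and goes in the steel tray.

{"fn": "jog_arm", "kwargs": {
  "moves": [
    {"rx":0,"ry":0,"rz":0,"tx":0,"ty":0,"tz":-0.01,"hand":1},
    {"rx":0,"ry":0,"rz":0,"tx":0,"ty":0,"tz":-0.022,"hand":1},
    {"rx":0,"ry":0,"rz":0,"tx":0,"ty":0,"tz":-0.022,"hand":1},
    {"rx":0,"ry":0,"rz":0,"tx":0.03,"ty":0,"tz":0,"hand":0.3},
    {"rx":0,"ry":0,"rz":0,"tx":0.0315,"ty":0,"tz":0,"hand":0.3},
    {"rx":0,"ry":0,"rz":0,"tx":0,"ty":0,"tz":0,"hand":0.3},
    {"rx":0,"ry":0,"rz":0,"tx":0,"ty":0,"tz":0,"hand":0.3}
  ]
}}

```text
time: 39.7
tcp_pos: [0.5292, 0.01, 0.1759]
tcp_rot: [[-0.996, -0.094, 0.001], [-0.094, 0.996, 0.0], [-0.001, 0.0, -1.0]]
ft_force: [0.0, -0.4, -0.4]
opening: 0.0599
gripper_force: 0.0
```

```bash
python3 -c "
from h import *
x,y=gw(-24,0);go(x,y,6.5,185.4);w=cam('wrist');blocks(w,.035)"
```

```text
t 39.7 p [529.2  10.  175.9] yaw 185.42 tilt [-0.0012  0.0001] j [-0.5   0.33  0.51  1.91 -0.2   0.95  1.77] F [ 0.  -0.4 -0.4] op 59.9 gf 0.0
  rz 0.000 | tx 1.2 ty 0.4 tz 169.4
yellow [604. 283.] c 567.9 292.1 LxW 98 49 ang 0.0
red [318. 241.] c 551.6 12.5 LxW 100 47 ang 5.2
black [ 83. 101.] c 451.9 -188.0 LxW 95 48 ang -2.7
```

{"fn": "jog_arm", "kwargs": {
  "moves": [
    {"rx":0,"ry":0,"rz":0,"tx":0.001,"ty":0.0005,"tz":0.05,"hand":0.3},
    {"rx":0,"ry":0,"rz":0,"tx":0,"ty":0,"tz":0.05,"hand":0.3},
    {"rx":0,"ry":0,"rz":0,"tx":0,"ty":0,"tz":0.04,"hand":0.3},
    {"rx":0,"ry":0,"rz":0,"tx":0,"ty":0,"tz":0.02,"hand":0.3},
    {"rx":0,"ry":0,"rz":0,"tx":0,"ty":0,"tz":0.0095,"hand":0.3},
    {"rx":0,"ry":0,"rz":0,"tx":0,"ty":0,"tz":0,"hand":0.7},
    {"rx":0,"ry":0,"rz":0,"tx":0,"ty":0,"tz":0,"hand":1},
    {"rx":0,"ry":0,"rz":0,"tx":0,"ty":0,"tz":0,"hand":1},
    {"rx":0,"ry":0,"rz":0,"tx":0,"ty":0,"tz":0,"hand":1}
  ]
}}

```text
time: 40.88
tcp_pos: [0.5278, 0.0098, 0.0065]
tcp_rot: [[-0.996, -0.094, 0.001], [-0.094, 0.996, -0.0], [-0.001, -0.0, -1.0]]
ft_force: [-1.1, -4.8, 0.3]
opening: 0.0471
gripper_force: 62.8
```

{"fn": "jog_arm", "kwargs": {
  "moves": [
    {"rx":0,"ry":0,"rz":0,"tx":0,"ty":-0.003,"tz":-0.0005,"hand":1},
    {"rx":0,"ry":0,"rz":0,"tx":0.01,"ty":-0.01,"tz":0,"hand":1},
    {"rx":0,"ry":0,"rz":0,"tx":0.01,"ty":-0.01,"tz":0,"hand":1},
    {"rx":0,"ry":0,"rz":0,"tx":0.025,"ty":0,"tz":0,"hand":1},
    {"rx":0,"ry":0,"rz":0,"tx":0.025,"ty":0,"tz":0,"hand":1},
    {"rx":0,"ry":0,"rz":0,"tx":0,"ty":0,"tz":-0.03,"hand":1},
    {"rx":0,"ry":0,"rz":0,"tx":0,"ty":0,"tz":-0.03,"hand":1},
    {"rx":0,"ry":0,"rz":0,"tx":0,"ty":0,"tz":-0.02,"hand":1},
    {"rx":0,"ry":0,"rz":0,"tx":0,"ty":0,"tz":0,"hand":1}
  ]
}}

```text
time: 42.0
tcp_pos: [0.4602, -0.0197, 0.0875]
tcp_rot: [[-0.996, -0.094, 0.002], [-0.094, 0.996, 0.001], [-0.002, 0.001, -1.0]]
ft_force: [0.0, 0.6, -2.0]
opening: 0.0471
gripper_force: 62.7
```

```bash
cat >> h.py <<'E'
def tray(o,a,x,y):
    r=np.radians(a);return np.array(o)+[x*np.cos(r)-y*np.sin(r),x*np.sin(r)+y*np.cos(r)]
ST=((400.5,287.),3.7)
E
python3 -c "
from h import *
held('red',23,-5.5)
x,y=tray(*ST,-24,42);go(x,y,87,183.7)"
```

```text
t 42.0 p [460.2 -19.7  87.5] yaw 185.38 tilt [-0.0024  0.0005] j [-0.44  0.36  0.49  2.14 -0.26  0.7   1.89] F [ 0.   0.6 -2. ] op 47.1 gf 62.7
gauge [-94.3 -23.5]
red [318. 336.] c 469.7 -18.3 LxW 70 48 ang 5.3
near end off 25.5 y [-23.4  24.3]
t 42.05 p [459.7 -19.7  86.6] yaw 185.38 tilt [-0.0009  0.0004] j [-0.44  0.36  0.49  2.14 -0.26  0.7   1.89] F [-1.   0.4 -0.4] op 46.9 gf 62.7
  rz 0.029 | tx 63.3 ty 351.8 tz -0.4
```

{"fn": "jog_arm", "kwargs": {
  "moves": [
    {"rx":0,"ry":0,"rz":0.029,"tx":0.009,"ty":0.05,"tz":0,"hand":1},
    {"rx":0,"ry":0,"rz":0,"tx":0.009,"ty":0.05,"tz":0,"hand":1},
    {"rx":0,"ry":0,"rz":0,"tx":0.009,"ty":0.05,"tz":0,"hand":1},
    {"rx":0,"ry":0,"rz":0,"tx":0.009,"ty":0.05,"tz":0,"hand":1},
    {"rx":0,"ry":0,"rz":0,"tx":0.009,"ty":0.05,"tz":0,"hand":1},
    {"rx":0,"ry":0,"rz":0,"tx":0.009,"ty":0.05,"tz":0,"hand":1},
    {"rx":0,"ry":0,"rz":0,"tx":0.009,"ty":0.05,"tz":0,"hand":1},
    {"rx":0,"ry":0,"rz":0,"tx":0,"ty":0.002,"tz":0,"hand":1},
    {"rx":0,"ry":0,"rz":0,"tx":0,"ty":0,"tz":0,"hand":1},
    {"rx":0,"ry":0,"rz":0,"tx":0,"ty":0,"tz":0,"hand":1}
  ]
}}

```text
time: 43.3
tcp_pos: [0.373, 0.326, 0.0861]
tcp_rot: [[-0.998, -0.063, -0.0], [-0.063, 0.998, -0.001], [0.0, -0.001, -1.0]]
ft_force: [-0.1, -0.0, -0.5]
opening: 0.0466
gripper_force: 62.7
```

```bash
python3 -c "
from h import *
w=held('red',23,-5.5);save(w,'w12.png')
x,y=tray(*ST,-24.5,42);go(x,y,-1,183.7)"
```

```text
t 43.3 p [373.  326.   86.1] yaw 183.63 tilt [ 0.0005 -0.0008] j [-1.11  0.4   0.39  2.06 -0.23  0.73  1.06] F [-0.1 -0.  -0.5] op 46.6 gf 62.7
gauge [-148.6  328.9]
red [317. 334.] c 382.1 327.0 LxW 71 48 ang 3.1
near end off 25.4 y [-23.8  24.3]
t 43.35 p [373.1 326.2  86.2] yaw 183.64 tilt [ 0.0003 -0.0005] j [-1.11  0.4   0.39  2.05 -0.23  0.73  1.06] F [-0.3  0.2  0.4] op 46.8 gf 62.7
  rz -0.001 | tx -0.3 ty 1.1 tz 87.2
```

View pics/w12.png

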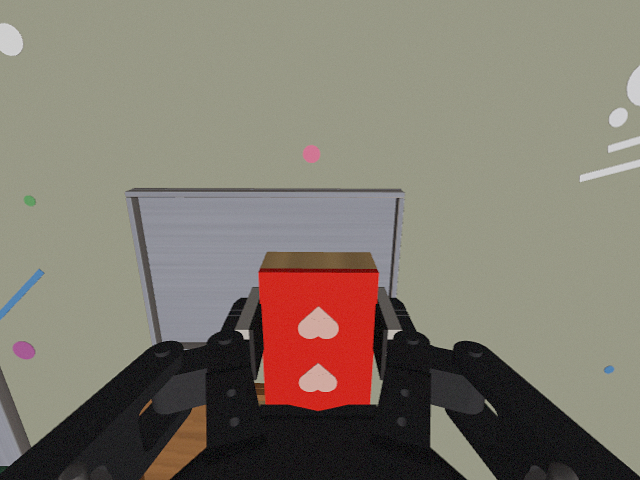

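The wrist view shows red square over the steel tray, whose near wall is at row 193 and right wall near (398,260). Lowering it.

{"fn": "jog_arm", "kwargs": {
  "moves": [
    {"rx":0,"ry":0,"rz":0,"tx":0,"ty":0,"tz":0.025,"hand":1},
    {"rx":0,"ry":0,"rz":0,"tx":0,"ty":0,"tz":0.03,"hand":1},
    {"rx":0,"ry":0,"rz":0,"tx":0,"ty":0,"tz":0.02,"hand":1},
    {"rx":0,"ry":0,"rz":0,"tx":0,"ty":0,"tz":0.009,"hand":1},
    {"rx":0,"ry":0,"rz":0,"tx":0,"ty":0,"tz":0.003,"hand":1},
    {"rx":0,"ry":0,"rz":0,"tx":0,"ty":0,"tz":0,"hand":1}
  ]
}}

```text
time: 44.1
tcp_pos: [0.373, 0.3274, -0.0001]
tcp_rot: [[-0.998, -0.065, 0.0], [-0.065, 0.998, 0.0], [-0.0, 0.0, -1.0]]
ft_force: [0.4, 0.2, -0.0]
opening: 0.0467
gripper_force: 62.7
```

{"fn": "jog_arm", "kwargs": {
  "moves": [
    {"rx":0,"ry":0,"rz":0,"tx":0,"ty":0,"tz":0,"hand":0.35},
    {"rx":0,"ry":0,"rz":0,"tx":0,"ty":0,"tz":0,"hand":0.35},
    {"rx":0,"ry":0,"rz":0,"tx":0,"ty":0,"tz":-0.02,"hand":0.35},
    {"rx":0,"ry":0,"rz":0,"tx":0,"ty":0,"tz":-0.05,"hand":0.35},
    {"rx":0,"ry":0,"rz":0,"tx":0,"ty":0,"tz":-0.05,"hand":0},
    {"rx":0,"ry":0,"rz":0,"tx":0,"ty":0,"tz":-0.05,"hand":0},
    {"rx":0,"ry":0,"rz":0,"tx":0,"ty":0,"tz":-0.02,"hand":0},
    {"rx":0,"ry":0,"rz":0,"tx":0,"ty":0,"tz":0,"hand":0}
  ]
}}

```text
time: 45.1
tcp_pos: [0.3731, 0.328, 0.191]
tcp_rot: [[-0.998, -0.065, 0.002], [-0.065, 0.998, 0.003], [-0.002, 0.003, -1.0]]
ft_force: [0.4, -0.1, -0.7]
opening: 0.0854
gripper_force: 0.0
```

```bash
python3 -c "
from h import *
w=cam('wrist');blocks(w,.027);S=cam('side');blocks(S,.025)
P=pts(w);m=cv2.erode(mask(w,'red'),np.ones((7,7)))>0;q=P[m];print(np.percentile(q,[5,50,95],0).round(1))
T=cam('top');blocks(T,.023)
r=np.radians(-2.4);go(452.5-24*np.cos(r),-197.2-24*np.sin(r),150,177.6)"
```

```text
yellow [284. 372.] c 565.4 302.2 LxW 95 49 ang 0.0
red [317. 233.] c 397.1 329.2 LxW 99 47 ang 3.2
black [573. 211.] c 360.6 577.4 LxW 129 41 ang 28.5
yellow [251. 188.] c 572.2 304.8 LxW 102 52 ang -0.6
black [342. 340.] c 449.1 -198.2 LxW 97 46 ang -2.9
[[352.9 309.9  25.1]
 [389.2 328.4  26.3]
 [440.2 347.9  27.4]]
yellow [179. 232.] c 572.9 302.0 LxW 100 48 ang -0.9
red [168. 303.] c 398.0 329.1 LxW 98 47 ang 2.7
black [382. 278.] c 452.9 -196.8 LxW 97 47 ang -1.9
black [255. 167.] c 735.0 111.6 LxW 70 41 ang -48.9
t 45.25 p [372.3 327.1 188.7] yaw 183.74 tilt [ 0.0008 -0.0009] j [-1.18  0.24  0.45  1.98 -0.13  0.95  0.98] F [-0.4 -0.9 -0.8] op 85.5 gf 0.0
  rz 0.107 | tx -78.0 ty -520.5 tz 38.7
```

Red lies flat in the steel tray at (397,329). Black is next.

{"fn": "jog_arm", "kwargs": {
  "moves": [
    {"rx":0,"ry":0,"rz":0.107,"tx":0,"ty":0,"tz":0,"hand":0},
    {"rx":0,"ry":0,"rz":0,"tx":-0.008,"ty":-0.057,"tz":0,"hand":0},
    {"rx":0,"ry":0,"rz":0,"tx":-0.009,"ty":-0.058,"tz":0,"hand":0},
    {"rx":0,"ry":0,"rz":0,"tx":-0.009,"ty":-0.058,"tz":0,"hand":0},
    {"rx":0,"ry":0,"rz":0,"tx":-0.009,"ty":-0.058,"tz":0,"hand":0},
    {"rx":0,"ry":0,"rz":0,"tx":-0.009,"ty":-0.058,"tz":0,"hand":0},
    {"rx":0,"ry":0,"rz":0,"tx":-0.009,"ty":-0.058,"tz":0,"hand":0},
    {"rx":0,"ry":0,"rz":0,"tx":-0.009,"ty":-0.058,"tz":0,"hand":0},
    {"rx":0,"ry":0,"rz":0,"tx":-0.009,"ty":-0.058,"tz":0.01,"hand":0},
    {"rx":0,"ry":0,"rz":0,"tx":-0.007,"ty":-0.057,"tz":0.03,"hand":0},
    {"rx":0,"ry":0,"rz":0,"tx":0,"ty":0,"tz":0.03,"hand":0}
  ]
}}

```text
time: 46.62
tcp_pos: [0.4277, -0.1976, 0.119]
tcp_rot: [[-0.999, 0.048, -0.001], [0.048, 0.999, -0.003], [0.001, -0.003, -1.0]]
ft_force: [0.1, 2.0, -0.0]
opening: 0.0855
gripper_force: 0.0
```

{"fn": "jog_arm", "kwargs": {
  "moves": [
    {"rx":0,"ry":0,"rz":0,"tx":0,"ty":0,"tz":0,"hand":0},
    {"rx":0,"ry":0,"rz":0,"tx":0,"ty":0,"tz":0,"hand":0},
    {"rx":0,"ry":0,"rz":0,"tx":0,"ty":0,"tz":0,"hand":0}
  ]
}}

```text
time: 47.0
tcp_pos: [0.4295, -0.1929, 0.1216]
tcp_rot: [[-0.999, 0.04, 0.002], [0.04, 0.999, 0.0], [-0.002, 0.0, -1.0]]
ft_force: [0.4, 0.6, -0.4]
opening: 0.0855
gripper_force: 0.0
```

```bash
python3 -c "
from h import *
w=cam('wrist');blocks(w,.023,(0,0,640,330));T=cam('top');blocks(T,.023);S=cam('side');blocks(S,.023)
r=np.radians(-2.5);go(452.4-24*np.cos(r),-197.4-24*np.sin(r),-6.5,177.5)"
```

```text
black [313. 255.] c 451.0 -197.6 LxW 99 47 ang -2.6
yellow [179. 232.] c 573.0 301.7 LxW 100 48 ang -0.5
red [167. 303.] c 398.0 329.0 LxW 98 47 ang 2.9
black [628. 350.] c 251.8 -834.4 LxW 124 54 ang -3.8
black [ 66. 319.] c 361.5 579.7 LxW 116 39 ang 28.5
yellow [252. 188.] c 573.6 307.3 LxW 103 53 ang -0.4
t 47.15 p [ 429.2 -192.9  121.2] yaw 177.66 tilt [-0.0012  0.0002] j [-0.33  0.38  0.82  2.1  -0.38  0.81  2.25] F [-0.4 -0.3 -0.8] op 85.2 gf 0.0
  rz 0.003 | tx 0.6 ty -3.4 tz 127.7
```

{"fn": "jog_arm", "kwargs": {
  "moves": [
    {"rx":0,"ry":0,"rz":0,"tx":0.001,"ty":-0.0035,"tz":0.04,"hand":0},
    {"rx":0,"ry":0,"rz":0,"tx":0,"ty":0,"tz":0.04,"hand":0},
    {"rx":0,"ry":0,"rz":0,"tx":0,"ty":0,"tz":0.025,"hand":0},
    {"rx":0,"ry":0,"rz":0,"tx":0,"ty":0,"tz":0.015,"hand":0},
    {"rx":0,"ry":0,"rz":0,"tx":0,"ty":0,"tz":0.0075,"hand":0},
    {"rx":0,"ry":0,"rz":0,"tx":0,"ty":0,"tz":0,"hand":0.3},
    {"rx":0,"ry":0,"rz":0,"tx":0,"ty":0,"tz":0,"hand":0.5},
    {"rx":0,"ry":0,"rz":0,"tx":0,"ty":0,"tz":0,"hand":1},
    {"rx":0,"ry":0,"rz":0,"tx":0,"ty":0,"tz":0,"hand":1},
    {"rx":0,"ry":0,"rz":0,"tx":0,"ty":0,"tz":0,"hand":1}
  ]
}}

```text
time: 48.4
tcp_pos: [0.4281, -0.197, -0.0059]
tcp_rot: [[-0.999, 0.042, 0.001], [0.042, 0.999, -0.0], [-0.001, 0.0, -1.0]]
ft_force: [-2.9, 1.0, 13.8]
opening: 0.047
gripper_force: 60.3
```

{"fn": "jog_arm", "kwargs": {
  "moves": [
    {"rx":0,"ry":0,"rz":0,"tx":0,"ty":0,"tz":-0.02,"hand":1},
    {"rx":0,"ry":0,"rz":0,"tx":0,"ty":0,"tz":-0.03,"hand":1},
    {"rx":0,"ry":0,"rz":0,"tx":0,"ty":0,"tz":-0.035,"hand":1},
    {"rx":0,"ry":0,"rz":0,"tx":0,"ty":0,"tz":0,"hand":1}
  ]
}}

```text
time: 48.9
tcp_pos: [0.429, -0.197, 0.0803]
tcp_rot: [[-0.999, 0.041, 0.004], [0.041, 0.999, -0.0], [-0.004, -0.0, -1.0]]
ft_force: [-0.4, -0.1, -2.1]
opening: 0.0466
gripper_force: 63.0
```

```bash
python3 -c "
from h import *
p,R=st();x,y=gw(-86.5,-24);go(x,y,63,185.4);T=cam('top');blocks(T,.023)
w=cam('wrist');save(w,'w13.png')"
```

```text
t 48.9 p [ 429.  -197.    80.3] yaw 177.63 tilt [-0.0041 -0.0002] j [-0.26  0.45  0.76  2.13 -0.47  0.73  2.34] F [-0.4 -0.1 -2.1] op 46.6 gf 63.0
t 48.9 p [ 429.  -197.    80.3] yaw 177.63 tilt [-0.0041 -0.0002] j [-0.26  0.45  0.76  2.13 -0.47  0.73  2.34] F [-0.4 -0.1 -2.1] op 46.6 gf 63.0
  rz -0.136 | tx -55.6 ty 173.0 tz 17.3
yellow [179. 232.] c 572.9 302.0 LxW 100 48 ang -0.9
red [167. 303.] c 398.0 329.0 LxW 98 47 ang 2.9
black [628. 336.] c 292.5 -837.1 LxW 78 54 ang -4.1
black [ 66. 319.] c 361.5 579.7 LxW 116 39 ang 28.5
```

{"fn": "jog_arm", "kwargs": {
  "moves": [
    {"rx":0,"ry":0,"rz":-0.136,"tx":0,"ty":0,"tz":0,"hand":1},
    {"rx":0,"ry":0,"rz":0,"tx":-0.012,"ty":0.043,"tz":0,"hand":1},
    {"rx":0,"ry":0,"rz":0,"tx":-0.014,"ty":0.043,"tz":0,"hand":1},
    {"rx":0,"ry":0,"rz":0,"tx":-0.014,"ty":0.043,"tz":0,"hand":1},
    {"rx":0,"ry":0,"rz":0,"tx":-0.014,"ty":0.043,"tz":0.015,"hand":1},
    {"rx":0,"ry":0,"rz":0,"tx":0,"ty":0,"tz":0,"hand":1},
    {"rx":0,"ry":0,"rz":0,"tx":0,"ty":0,"tz":0,"hand":1},
    {"rx":0,"ry":0,"rz":0,"tx":0,"ty":0,"tz":0,"hand":1}
  ]
}}

```text
time: 50.0
tcp_pos: [0.4649, -0.0216, 0.063]
tcp_rot: [[-0.996, -0.092, -0.0], [-0.092, 0.996, -0.0], [0.0, -0.0, -1.0]]
ft_force: [-0.7, -0.8, -1.1]
opening: 0.047
gripper_force: 62.9
```

```bash
python3 -c "
from h import *
x,y=gw(-86.5,-24);go(x,y,6.5,185.4);w=cam('wrist');save(w,'w13.png')
p,R=st();print(g_of(p))
g=cv2.cvtColor(w['image'],cv2.COLOR_RGB2GRAY)
print(w['image'][240:300:4,318].tolist())"
```

```text
t 50.0 p [464.9 -21.6  63. ] yaw 185.3 tilt [ 0.0003 -0.0004] j [-0.6   0.46  0.69  2.14 -0.47  0.68  2.08] F [-0.7 -0.8 -1.1] op 47.0 gf 62.9
  rz -0.002 | tx -3.3 ty 1.8 tz 56.5
t 50.05 p [465.  -21.5  63.1] yaw 185.3 tilt [ 0.     -0.0002] j [-0.6   0.46  0.69  2.14 -0.47  0.68  2.08] F [ 0.5  0.1 -1.3] op 46.4 gf 62.9
[-89.7 -25.7]
[[148, 149, 158], [150, 149, 157], [148, 149, 158], [122, 100, 66], [123, 99, 66], [121, 99, 65], [122, 99, 65], [11, 11, 7], [37, 38, 35], [40, 33, 39], [46, 44, 45], [41, 40, 37], [39, 39, 36], [41, 40, 43], [44, 42, 42]]
```

View pics/w13.png

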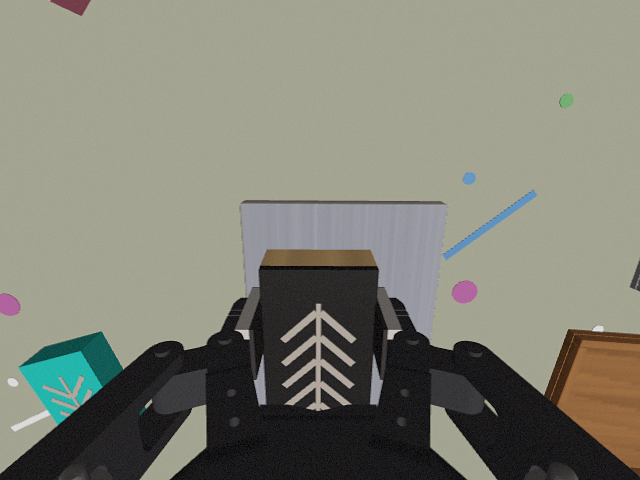

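The wrist view shows black square in the grip, leaf face up, with its near edge at row 267, over the plate.

{"fn": "jog_arm", "kwargs": {
  "moves": [
    {"rx":0,"ry":0,"rz":0,"tx":0,"ty":0.001,"tz":0.025,"hand":1},
    {"rx":0,"ry":0,"rz":0,"tx":0,"ty":0,"tz":0.02,"hand":1},
    {"rx":0,"ry":0,"rz":0,"tx":0,"ty":0,"tz":0.0115,"hand":1},
    {"rx":0,"ry":0,"rz":0,"tx":0,"ty":0,"tz":0,"hand":1},
    {"rx":0,"ry":0,"rz":0,"tx":-0.02,"ty":0,"tz":0,"hand":1},
    {"rx":0,"ry":0,"rz":0,"tx":-0.02,"ty":0,"tz":0,"hand":1},
    {"rx":0,"ry":0,"rz":0,"tx":-0.017,"ty":0,"tz":0,"hand":1},
    {"rx":0,"ry":0,"rz":0,"tx":-0.004,"ty":0,"tz":0,"hand":1},
    {"rx":0,"ry":0,"rz":0,"tx":0,"ty":0,"tz":0,"hand":1}
  ]
}}

```text
time: 51.18
tcp_pos: [0.5255, -0.0141, 0.0066]
tcp_rot: [[-0.996, -0.094, -0.0], [-0.094, 0.996, -0.0], [0.0, -0.0, -1.0]]
ft_force: [-0.8, 0.5, -1.4]
opening: 0.0465
gripper_force: 64.3
```

{"fn": "jog_arm", "kwargs": {
  "moves": [
    {"rx":0,"ry":0,"rz":0,"tx":-0.002,"ty":0,"tz":0,"hand":1},
    {"rx":0,"ry":0,"rz":0,"tx":-0.001,"ty":0,"tz":0,"hand":1},
    {"rx":0,"ry":0,"rz":0,"tx":0,"ty":0,"tz":0,"hand":1}
  ]
}}

```text
time: 51.55
tcp_pos: [0.5288, -0.0135, 0.0066]
tcp_rot: [[-0.996, -0.094, 0.0], [-0.094, 0.996, -0.0], [-0.0, -0.0, -1.0]]
ft_force: [0.7, 0.0, -1.1]
opening: 0.0468
gripper_force: 64.3
```

{"fn": "jog_arm", "kwargs": {
  "moves": [
    {"rx":0,"ry":0,"rz":0,"tx":-0.001,"ty":0,"tz":0,"hand":1},
    {"rx":0,"ry":0,"rz":0,"tx":0,"ty":0,"tz":0,"hand":1}
  ]
}}

```text
time: 51.8
tcp_pos: [0.5299, -0.0134, 0.0066]
tcp_rot: [[-0.996, -0.094, 0.0], [-0.094, 0.996, -0.0], [-0.0, -0.0, -1.0]]
ft_force: [-0.1, 0.2, -0.8]
opening: 0.0465
gripper_force: 64.3
```

```bash
python3 -c "
from h import *
p,R=st();print(g_of(p))"
```

```text
t 51.8 p [529.9 -13.4   6.6] yaw 185.4 tilt [-0.0001 -0.0001] j [-0.49  0.65  0.58  2.   -0.58  0.66  2.13] F [-0.1  0.2 -0.8] op 46.5 gf 64.3
[-24.4 -23.7]
```

{"fn": "jog_arm", "kwargs": {
  "moves": [
    {"rx":0,"ry":0,"rz":0,"tx":-0.001,"ty":0,"tz":0,"hand":1},
    {"rx":0,"ry":0,"rz":0,"tx":0,"ty":0,"tz":0,"hand":1}
  ]
}}

```text
time: 52.05
tcp_pos: [0.5308, -0.0134, 0.0066]
tcp_rot: [[-0.996, -0.094, -0.0], [-0.094, 0.996, -0.0], [0.0, -0.0, -1.0]]
ft_force: [-0.6, 0.1, -1.0]
opening: 0.0464
gripper_force: 64.3
```

{"fn": "jog_arm", "kwargs": {
  "moves": [
    {"rx":0,"ry":0,"rz":0,"tx":-0.001,"ty":0,"tz":0,"hand":1},
    {"rx":0,"ry":0,"rz":0,"tx":0,"ty":0,"tz":0,"hand":1}
  ]
}}

```text
time: 52.3
tcp_pos: [0.5309, -0.0133, 0.0064]
tcp_rot: [[-0.996, -0.094, -0.002], [-0.094, 0.996, 0.0], [0.002, 0.0, -1.0]]
ft_force: [-6.4, -1.0, 1.5]
opening: 0.0469
gripper_force: 64.7
```

```bash
python3 -c "
from h import *
p,R=st();print(g_of(p))"
```

```text
t 52.3 p [530.9 -13.3   6.4] yaw 185.39 tilt [0.0018 0.0002] j [-0.49  0.65  0.58  2.   -0.58  0.66  2.13] F [-6.4 -1.   1.5] op 46.9 gf 64.7
[-23.4 -23.8]
```

Black is at the stop. Next come the dowels: slide sideways, release, then push with the finger as for red.

{"fn": "jog_arm", "kwargs": {
  "moves": [
    {"rx":0,"ry":0,"rz":0,"tx":0,"ty":0.008,"tz":0,"hand":1},
    {"rx":0,"ry":0,"rz":0,"tx":0,"ty":0.008,"tz":0,"hand":1},
    {"rx":0,"ry":0,"rz":0,"tx":0,"ty":0.005,"tz":0,"hand":1},
    {"rx":0,"ry":0,"rz":0,"tx":0,"ty":0,"tz":0,"hand":1}
  ]
}}

```text
time: 52.8
tcp_pos: [0.5289, 0.0078, 0.0063]
tcp_rot: [[-0.996, -0.094, -0.002], [-0.094, 0.996, -0.0], [0.002, 0.0, -1.0]]
ft_force: [-5.5, 0.3, -0.6]
opening: 0.0469
gripper_force: 64.3
```

{"fn": "jog_arm", "kwargs": {
  "moves": [
    {"rx":0,"ry":0,"rz":0,"tx":0,"ty":0.0015,"tz":0,"hand":1},
    {"rx":0,"ry":0,"rz":0,"tx":0,"ty":0,"tz":0,"hand":1}
  ]
}}

```text
time: 53.05
tcp_pos: [0.5289, 0.0087, 0.0063]
tcp_rot: [[-0.996, -0.093, -0.002], [-0.093, 0.996, -0.0], [0.002, -0.0, -1.0]]
ft_force: [-5.6, -2.1, -0.9]
opening: 0.0468
gripper_force: 64.3
```

{"fn": "jog_arm", "kwargs": {
  "moves": [
    {"rx":0,"ry":0,"rz":0,"tx":0,"ty":0.001,"tz":0,"hand":1},
    {"rx":0,"ry":0,"rz":0,"tx":0,"ty":0,"tz":0,"hand":1}
  ]
}}

```text
time: 53.3
tcp_pos: [0.5288, 0.0095, 0.0063]
tcp_rot: [[-0.996, -0.093, -0.002], [-0.093, 0.996, -0.001], [0.002, -0.0, -1.0]]
ft_force: [-4.4, -2.8, -1.1]
opening: 0.0468
gripper_force: 64.3
```

```bash
python3 -c "
from h import *
p,R=st();print(g_of(p));print(arm.get_state()['ft_torque'])"
```

```text
t 53.3 p [528.8   9.5   6.3] yaw 185.35 tilt [ 0.0016 -0.0004] j [-0.54  0.65  0.59  2.01 -0.58  0.66  2.09] F [-4.4 -2.8 -1.1] op 46.8 gf 64.3
[-23.3  -0.8]
[-0.78118734  1.04541195 -0.26801703]
```

{"fn": "jog_arm", "kwargs": {
  "moves": [
    {"rx":0,"ry":0,"rz":0,"tx":0,"ty":0,"tz":0,"hand":0.35},
    {"rx":0,"ry":0,"rz":0,"tx":0,"ty":0,"tz":0,"hand":0.35},
    {"rx":0,"ry":0,"rz":0,"tx":0,"ty":0.003,"tz":0,"hand":0.35},
    {"rx":0,"ry":0,"rz":0,"tx":0,"ty":0.0017,"tz":0,"hand":0.35},
    {"rx":0,"ry":0,"rz":0,"tx":0,"ty":0,"tz":0,"hand":0.35}
  ]
}}

```text
time: 53.92
tcp_pos: [0.5295, 0.0138, 0.0068]
tcp_rot: [[-0.996, -0.093, 0.001], [-0.093, 0.996, -0.001], [-0.001, -0.002, -1.0]]
ft_force: [-0.2, -7.5, 1.6]
opening: 0.0554
gripper_force: 3.6
```

{"fn": "jog_arm", "kwargs": {
  "moves": [
    {"rx":0,"ry":0,"rz":0,"tx":0,"ty":0.0015,"tz":0,"hand":0.35},
    {"rx":0,"ry":0,"rz":0,"tx":0,"ty":0,"tz":0,"hand":0.35}
  ]
}}

```text
time: 54.18
tcp_pos: [0.5295, 0.014, 0.0069]
tcp_rot: [[-0.996, -0.092, 0.002], [-0.092, 0.996, -0.003], [-0.001, -0.003, -1.0]]
ft_force: [1.0, -14.0, 2.1]
opening: 0.0555
gripper_force: 7.1
```

```bash
python3 -c "
from h import *
p,R=st();print(g_of(p));print(arm.get_state()['ft_torque'])"
```

```text
t 54.17 p [529.5  14.    6.9] yaw 185.28 tilt [-0.0012 -0.0029] j [-0.55  0.65  0.59  2.01 -0.58  0.66  2.08] F [  1.  -14.    2.1] op 55.5 gf 7.1
[-22.2   3.6]
[-3.00314214 -0.23556779 -0.05411293]
```

{"fn": "jog_arm", "kwargs": {
  "moves": [
    {"rx":0,"ry":0,"rz":0,"tx":0,"ty":-0.0055,"tz":0,"hand":0.3},
    {"rx":0,"ry":0,"rz":0,"tx":0,"ty":0,"tz":-0.02,"hand":0.3},
    {"rx":0,"ry":0,"rz":0,"tx":0,"ty":0,"tz":-0.05,"hand":0.3},
    {"rx":0,"ry":0,"rz":0,"tx":0,"ty":0,"tz":-0.05,"hand":1},
    {"rx":0,"ry":0,"rz":0,"tx":0,"ty":0,"tz":-0.05,"hand":1},
    {"rx":0,"ry":0,"rz":0,"tx":0,"ty":0,"tz":0,"hand":1},
    {"rx":0,"ry":0,"rz":0,"tx":0,"ty":0,"tz":0,"hand":1}
  ]
}}

```text
time: 55.05
tcp_pos: [0.5293, 0.0113, 0.177]
tcp_rot: [[-0.996, -0.095, 0.0], [-0.095, 0.996, 0.001], [-0.0, 0.001, -1.0]]
ft_force: [0.3, 0.1, -0.5]
opening: -0.0002
gripper_force: 0.0
```

```bash
python3 -c "
from h import *
x,y=gw(38,0);go(x,y,142,185.4)
w=cam('wrist');blocks(w,.035);
g=(w['image'].max(2)<60).astype(np.uint8)*255
h=g[150:300,230:420];print([(''.join('#' if v else '.' for v in r[::5])) for r in h[::10]])
S=cam('side');blocks(S,.035)"
```

```text
t 55.05 p [529.3  11.3 177. ] yaw 185.42 tilt [-0.0004  0.0007] j [-0.73  0.39  0.8   1.92 -0.34  0.97  1.9 ] F [ 0.3  0.1 -0.5] op -0.2 gf 0.0
  rz 0.000 | tx -60.6 ty -0.9 tz 35.0
yellow [602. 281.] c 567.9 292.1 LxW 98 49 ang 0.1
['......................................', '......................................', '......................................', '......................................', '............###########...............', '.............##########...............', '.............####..####...............', '.............##.#.#..##...............', '.............##...#.###...............', '.............###...####...............', '.............#.#...#.##...............', '.............#.##..#.##...............', '.............##.#.#..##...............', '.............#########................', '.............#...##..##...............']
yellow [252. 188.] c 565.8 293.6 LxW 101 51 ang -0.8
black [ 23. 267.] c 16.0 362.6 LxW 119 68 ang -26.8
black [317. 254.] c 550.9 12.4 LxW 97 46 ang 6.0
```

Black is home: the side view gives (550.9,12.4), close to yellow's (551.2,13.6) when it was seated. Pressing the knob.

{"fn": "jog_arm", "kwargs": {
  "moves": [
    {"rx":0,"ry":0,"rz":0,"tx":-0.03,"ty":-0.0005,"tz":0,"hand":1},
    {"rx":0,"ry":0,"rz":0,"tx":-0.0305,"ty":-0.0005,"tz":0,"hand":1},
    {"rx":0,"ry":0,"rz":0,"tx":0,"ty":0,"tz":0.02,"hand":1},
    {"rx":0,"ry":0,"rz":0,"tx":0,"ty":0,"tz":0.015,"hand":1},
    {"rx":0,"ry":0,"rz":0,"tx":0,"ty":0,"tz":0.006,"hand":1},
    {"rx":0,"ry":0,"rz":0,"tx":0,"ty":0,"tz":0.006,"hand":1},
    {"rx":0,"ry":0,"rz":0,"tx":0,"ty":0,"tz":0.005,"hand":1},
    {"rx":0,"ry":0,"rz":0,"tx":0,"ty":0,"tz":0,"hand":1},
    {"rx":0,"ry":0,"rz":0,"tx":0,"ty":0,"tz":0,"hand":1}
  ]
}}

```text
time: 56.28
tcp_pos: [0.5895, 0.0154, 0.1249]
tcp_rot: [[-0.996, -0.094, -0.0], [-0.094, 0.996, 0.0], [0.0, 0.0, -1.0]]
ft_force: [-4.2, -1.4, 5.5]
opening: -0.0003
gripper_force: 2.6
```

{"fn": "jog_arm", "kwargs": {
  "moves": [
    {"rx":0,"ry":0,"rz":0,"tx":0,"ty":0,"tz":0.002,"hand":1},
    {"rx":0,"ry":0,"rz":0,"tx":0,"ty":0,"tz":0,"hand":1}
  ]
}}

```text
time: 56.52
tcp_pos: [0.5897, 0.0154, 0.1233]
tcp_rot: [[-0.996, -0.094, 0.0], [-0.094, 0.996, 0.0], [-0.0, 0.0, -1.0]]
ft_force: [-5.3, -1.1, 9.6]
opening: -0.0
gripper_force: 5.1
```

{"fn": "jog_arm", "kwargs": {
  "moves": [
    {"rx":0,"ry":0,"rz":0,"tx":0,"ty":0,"tz":0.001,"hand":1},
    {"rx":0,"ry":0,"rz":0,"tx":0,"ty":0,"tz":0,"hand":1}
  ]
}}

```text
time: 56.78
tcp_pos: [0.5898, 0.0154, 0.1231]
tcp_rot: [[-0.996, -0.094, 0.0], [-0.094, 0.996, 0.001], [-0.001, 0.001, -1.0]]
ft_force: [-13.0, -1.1, 25.9]
opening: 0.0
gripper_force: 13.0
```

{"fn": "jog_arm", "kwargs": {
  "moves": [
    {"rx":0,"ry":0,"rz":0,"tx":0,"ty":0,"tz":-0.01,"hand":1},
    {"rx":0,"ry":0,"rz":0,"tx":0,"ty":0,"tz":-0.022,"hand":1},
    {"rx":0,"ry":0,"rz":0,"tx":0,"ty":0,"tz":-0.022,"hand":1},
    {"rx":0,"ry":0,"rz":0,"tx":0.03,"ty":0,"tz":0,"hand":0.3},
    {"rx":0,"ry":0,"rz":0,"tx":0.032,"ty":0,"tz":0,"hand":0.3},
    {"rx":0,"ry":0,"rz":0,"tx":0,"ty":0,"tz":0,"hand":0.3},
    {"rx":0,"ry":0,"rz":0,"tx":0,"ty":0,"tz":0,"hand":0.3}
  ]
}}

```text
time: 57.65
tcp_pos: [0.5286, 0.0101, 0.176]
tcp_rot: [[-0.996, -0.095, 0.001], [-0.095, 0.996, 0.0], [-0.001, 0.0, -1.0]]
ft_force: [0.5, 0.2, 0.6]
opening: 0.0598
gripper_force: 0.0
```

```bash
python3 -c "
from h import *
x,y=gw(-24,0);go(x,y,7,185.4)"
```

```text
t 57.65 p [528.6  10.1 176. ] yaw 185.43 tilt [-0.001   0.0003] j [-0.73  0.39  0.81  1.92 -0.34  0.97  1.9 ] F [0.5 0.2 0.6] op 59.8 gf 0.0
  rz 0.000 | tx 0.6 ty 0.2 tz 169.0
```

Black also stops at 123.2, the same as red, so it is full height and goes in the steel tray.

{"fn": "jog_arm", "kwargs": {
  "moves": [
    {"rx":0,"ry":0,"rz":0,"tx":0.0005,"ty":0,"tz":0.05,"hand":0.3},
    {"rx":0,"ry":0,"rz":0,"tx":0,"ty":0,"tz":0.05,"hand":0.3},
    {"rx":0,"ry":0,"rz":0,"tx":0,"ty":0,"tz":0.04,"hand":0.3},
    {"rx":0,"ry":0,"rz":0,"tx":0,"ty":0,"tz":0.02,"hand":0.3},
    {"rx":0,"ry":0,"rz":0,"tx":0,"ty":0,"tz":0.009,"hand":0.3},
    {"rx":0,"ry":0,"rz":0,"tx":0,"ty":0,"tz":0,"hand":0.7},
    {"rx":0,"ry":0,"rz":0,"tx":0,"ty":0,"tz":0,"hand":1},
    {"rx":0,"ry":0,"rz":0,"tx":0,"ty":0,"tz":0,"hand":1},
    {"rx":0,"ry":0,"rz":0,"tx":0,"ty":0,"tz":0,"hand":1}
  ]
}}

```text
time: 58.78
tcp_pos: [0.5281, 0.0097, 0.0071]
tcp_rot: [[-0.996, -0.094, 0.001], [-0.094, 0.996, 0.0], [-0.001, -0.0, -1.0]]
ft_force: [1.1, -1.0, -0.1]
opening: 0.0465
gripper_force: 62.4
```

{"fn": "jog_arm", "kwargs": {
  "moves": [
    {"rx":0,"ry":0,"rz":0,"tx":0,"ty":-0.003,"tz":-0.0005,"hand":1},
    {"rx":0,"ry":0,"rz":0,"tx":0.01,"ty":-0.01,"tz":0,"hand":1},
    {"rx":0,"ry":0,"rz":0,"tx":0.01,"ty":-0.01,"tz":0,"hand":1},
    {"rx":0,"ry":0,"rz":0,"tx":0.025,"ty":0,"tz":0,"hand":1},
    {"rx":0,"ry":0,"rz":0,"tx":0.025,"ty":0,"tz":0,"hand":1},
    {"rx":0,"ry":0,"rz":0,"tx":0,"ty":0,"tz":-0.03,"hand":1},
    {"rx":0,"ry":0,"rz":0,"tx":0,"ty":0,"tz":-0.03,"hand":1},
    {"rx":0,"ry":0,"rz":0,"tx":0,"ty":0,"tz":-0.02,"hand":1},
    {"rx":0,"ry":0,"rz":0,"tx":0,"ty":0,"tz":0,"hand":1}
  ]
}}

```text
time: 59.9
tcp_pos: [0.4602, -0.0202, 0.0879]
tcp_rot: [[-0.996, -0.094, 0.002], [-0.094, 0.996, 0.001], [-0.002, 0.001, -1.0]]
ft_force: [0.7, -0.2, -1.6]
opening: 0.0462
gripper_force: 62.3
```

```bash
python3 -c "
from h import *
x,y=tray(*ST,-24.5,-44);go(x,y,87,183.7);T=cam('top');blocks(T,.023)"
```

```text
t 59.9 p [460.2 -20.2  87.9] yaw 185.38 tilt [-0.002   0.0008] j [-0.66  0.42  0.76  2.15 -0.43  0.73  2.05] F [ 0.7 -0.2 -1.6] op 46.2 gf 62.3
  rz 0.029 | tx 64.2 ty 266.4 tz 0.9
yellow [179. 232.] c 573.0 301.9 LxW 100 48 ang -0.8
red [167. 303.] c 398.0 329.0 LxW 98 47 ang 2.9
black [ 66. 319.] c 361.5 579.7 LxW 116 39 ang 28.5
```

{"fn": "jog_arm", "kwargs": {
  "moves": [
    {"rx":0,"ry":0,"rz":0.029,"tx":0.011,"ty":0.045,"tz":0,"hand":1},
    {"rx":0,"ry":0,"rz":0,"tx":0.011,"ty":0.045,"tz":0,"hand":1},
    {"rx":0,"ry":0,"rz":0,"tx":0.011,"ty":0.045,"tz":0,"hand":1},
    {"rx":0,"ry":0,"rz":0,"tx":0.011,"ty":0.045,"tz":0,"hand":1},
    {"rx":0,"ry":0,"rz":0,"tx":0.01,"ty":0.045,"tz":0,"hand":1},
    {"rx":0,"ry":0,"rz":0,"tx":0.01,"ty":0.041,"tz":0,"hand":1},
    {"rx":0,"ry":0,"rz":0,"tx":0,"ty":0,"tz":0,"hand":1},
    {"rx":0,"ry":0,"rz":0,"tx":0,"ty":0,"tz":0,"hand":1},
    {"rx":0,"ry":0,"rz":0,"tx":0,"ty":0,"tz":0,"hand":1}
  ]
}}

```text
time: 61.08
tcp_pos: [0.3779, 0.2398, 0.0868]
tcp_rot: [[-0.998, -0.063, -0.0], [-0.063, 0.998, -0.001], [0.0, -0.001, -1.0]]
ft_force: [-0.4, 0.3, -2.2]
opening: 0.0464
gripper_force: 62.3
```

```bash
python3 -c "
from h import *
x,y=tray(*ST,-24.5,-44);go(x,y,0,183.7)
w=cam('wrist');i=w['image'];print(i[250:290:3,318].mean(1).round());print('edge x', [np.where(i[r,200:440].max(1)<60)[0][[0,-1]]+200 for r in (274,280)]); save(w,'w14.png')"
```

```text
t 61.08 p [377.9 239.8  86.8] yaw 183.63 tilt [ 0.0003 -0.0006] j [-1.27  0.39  0.75  2.17 -0.41  0.72  1.39] F [-0.4  0.3 -2.2] op 46.4 gf 62.3
  rz -0.001 | tx -1.1 ty 1.6 tz 86.8
[112. 100.  97.  95.  97.  98.  24.  49.  46.  41.  46.  48.  46.  37.]
edge x [array([260, 377]), array([260, 376])]
```

{"fn": "jog_arm", "kwargs": {
  "moves": [
    {"rx":0,"ry":0,"rz":0,"tx":-0.001,"ty":0.0015,"tz":0.025,"hand":1},
    {"rx":0,"ry":0,"rz":0,"tx":0,"ty":0,"tz":0.03,"hand":1},
    {"rx":0,"ry":0,"rz":0,"tx":0,"ty":0,"tz":0.02,"hand":1},
    {"rx":0,"ry":0,"rz":0,"tx":0,"ty":0,"tz":0.009,"hand":1},
    {"rx":0,"ry":0,"rz":0,"tx":0,"ty":0,"tz":0.003,"hand":1},
    {"rx":0,"ry":0,"rz":0,"tx":0,"ty":0,"tz":0,"hand":1}
  ]
}}

```text
time: 61.88
tcp_pos: [0.3788, 0.2426, 0.0005]
tcp_rot: [[-0.998, -0.065, 0.0], [-0.065, 0.998, 0.0], [-0.0, 0.0, -1.0]]
ft_force: [0.2, -0.2, -1.0]
opening: 0.047
gripper_force: 62.3
```

{"fn": "jog_arm", "kwargs": {
  "moves": [
    {"rx":0,"ry":0,"rz":0,"tx":0,"ty":0,"tz":0,"hand":0.35},
    {"rx":0,"ry":0,"rz":0,"tx":0,"ty":0,"tz":0,"hand":0.35},
    {"rx":0,"ry":0,"rz":0,"tx":0,"ty":0,"tz":-0.02,"hand":0.35},
    {"rx":0,"ry":0,"rz":0,"tx":0,"ty":0,"tz":-0.05,"hand":0.35},
    {"rx":0,"ry":0,"rz":0,"tx":0,"ty":0,"tz":-0.05,"hand":0.3},
    {"rx":0,"ry":0,"rz":0,"tx":0,"ty":0,"tz":-0.05,"hand":0.3},
    {"rx":0,"ry":0,"rz":0,"tx":0,"ty":0,"tz":-0.04,"hand":0.3},
    {"rx":0,"ry":0,"rz":0,"tx":0,"ty":0,"tz":0,"hand":0.3},
    {"rx":0,"ry":0,"rz":0,"tx":0,"ty":0,"tz":0,"hand":0.3}
  ]
}}

```text
time: 63.0
tcp_pos: [0.3781, 0.2427, 0.2097]
tcp_rot: [[-0.998, -0.066, -0.0], [-0.066, 0.998, 0.0], [0.0, 0.0, -1.0]]
ft_force: [0.0, -0.7, -0.9]
opening: 0.0596
gripper_force: 0.0
```

```bash
python3 -c "
from h import *
p,R=st();w=cam('wrist');blocks(w,.027);save(w,'w15.png');S=cam('side')
P=pts(w)
for c in ('red','black','yellow'):
  m=cv2.erode(mask(w,c),np.ones((7,7)))>0;q=P[m];q=q[(abs(q[:,2]-25)<15)];print(c,np.percentile(q,[5,50,95],0).round(1).tolist())
i=np.hstack([cv2.resize(w['image'],(400,300)),cv2.resize(S['image'][150:300,140:340],(400,300))]);cv2.imwrite('pics/end.png',i[:,:,::-1])"
```

```text
t 63.0 p [378.1 242.7 209.7] yaw 183.76 tilt [0.0005 0.0003] j [-1.47  0.16  0.92  2.07 -0.15  0.98  1.16] F [ 0.  -0.7 -0.9] op 59.6 gf 0.0
yellow [356. 364.] c 569.0 301.5 LxW 102 49 ang -0.0
red [398. 229.] c 396.7 328.2 LxW 99 48 ang 3.3
black [318. 228.] c 402.1 244.3 LxW 99 46 ang 3.2
red [[353.3, 308.9, 25.1], [389.0, 325.2, 26.2], [439.9, 347.5, 27.4]]
black [[316.0, 248.8, 21.4], [351.0, 553.8, 27.9], [444.0, 582.0, 34.6]]
yellow [[527.4, 282.8, 22.9], [552.2, 301.7, 24.1], [614.5, 321.0, 25.3]]
```

View pics/end.png

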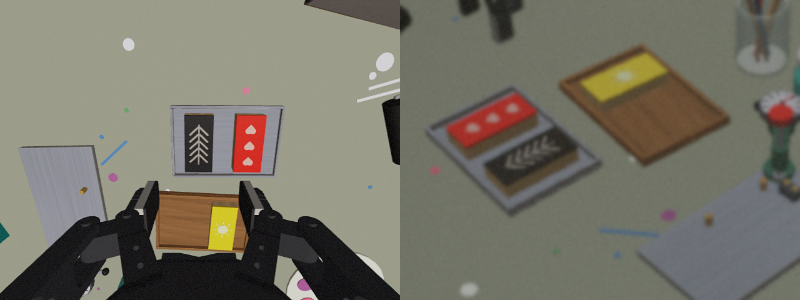

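The final views show red (248,142) and black (199,142) flat and face up in the steel tray, and yellow (223,227) in the wooden tray. The gripper is clear of everything.

```bash
python3 -c "
from workcell import arm
print(arm.close_job())"
```

```text
the job is handed in; nothing more can be done
None
```

I gauged yellow, red and black in that order (no blue block was out): yellow measured low (19 mm) and is in the wooden tray, red and black measured full height (23 mm) and are in the steel tray, all flat and face up, though I over-pressed the knob on yellow to about 70 N at the wrist; the job is handed in, no verdict returned.

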